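Fetch the solder reel from behind the bottles and fit it to its stand

TASK

The full solder reel stands at the back of the black bottle tray, behind the pump bottle, the spray can and the amber flux bottle. First stand those three upright on the free part of the blue mat, then lift the reel out and lower it over the spindle of the reel stand so that it sits flat on the foot, and finally put the three containers back in the tray, each on the spot where it stood before. Keep them upright all the time and leave the camera on the mat and the brass tin and small jar in the tray where they are.

Things in the scene. Friction and masses are not known exactly. Their poses are not given: they have to be found in the camera images.
- reel: Full solder reel on its flange: white flanges, grey wire wound flush; 54 mm diameter, 38 mm high, 20 mm hole right through its axis, 0.14 kg. Origin: centre of its underside, z up. At first it stands at the tray's back (+x), 5 mm from the back wall and 5 to 13 mm from the three taller containers: it can be gripped only once they are away, then across the tray's y direction.
- pump_bottle: Pump dispenser: white round bottle 52 mm in diameter up to 82 mm height, sloping to a 36 mm neck (94 to 106 mm height), topped by a dished steel head 42 to 44 mm in diameter from 106 to 124 mm height (the total height). 0.14 to 0.28 kg. Origin: centre of its underside; z up. Grip the steel head from above.
- spray_can: Spray can: aluminium with a paper band, 48 mm in diameter up to 98 mm height, with a white cap 35 mm in diameter from 106 to 124 mm height and rounded to the top at 131 mm. 0.14 to 0.28 kg. Origin: centre of its underside; z up. Grip the cap from above.
- flux_bottle: Amber glass bottle with a paper band, 52 mm in diameter up to 70 mm height, sloping to a 24 mm neck (92 to 98 mm height), with a black screw cap 29 mm in diameter from 98 to 120 mm height (the total height). 0.14 to 0.28 kg. Origin: centre of its underside; z up. Grip the cap from above.
- bottle_tray: Black open tray, fixed, 152 (x) by 210 (y) by 32 mm high, walls and floor 5 mm thick. Origin: centre of its underside; +x side is the back. In its frame (mm, within 2): reel at (38, 0); the three containers, in any order, at (18, 58), (-22, 0), (18, -58); tin and jar in the front corners (-47, 73), (-47, -73); all bottoms at height 5.
- mat: Blue repair mat, fixed, 330 (x) by 200 (y) mm, 4 mm thick, flat. Origin: centre of its underside; its top is at height 4 mm. The camera lies on its far end (+x); the rest, from its local x of -165 to about +55 mm, is free. It lies to the left or right of the tray, and the reel stand to the other.
- reel_stand: Reel stand, fixed: dark round steel foot 90 mm in diameter and 12 mm high, with an upright steel spindle 8 mm in diameter in its centre, round nose, top at 62 mm height. Origin: centre of its underside. The seated reel's underside is 12 mm above this origin.
- camera: Bystander: black camera body lying on its back on the far end of the mat, 125 mm (its y) by about 80 mm (its x), 35 mm thick, silver lens mount up to 40 mm high. Origin: centre of its underside. Not to be moved.
- tin: Bystander: closed brass tin, 39 mm in diameter, 26 mm high, in one front corner of the tray. Origin: centre of its underside. Not to be moved.
- jar: Bystander: small glass jar with black lid, 37 mm in diameter, 34 mm high, in the other front corner of the tray. Origin: centre of its underside. Not to be moved.
There are look-alikes about, which are no part of the job. What is shaped like the flux_bottle but pink is not meant.

How it is judged:
By the outcome, as a careful person would: the job done as asked, in the order asked, and still so for the second after the job is handed in, with the robot touching nothing.
It also fails if it takes over 141 s, if anything falls off the work surface, if the arm or the gripper's body presses on something with over 40 N, if the wrist force passes 120 N, or if a joint passes its speed limit or range.

ROBOT

A 6-joint arm with a two-finger parallel gripper is mounted at the origin on the work surface. World frame = base frame: x ahead of the robot, y to its left, z up, the work surface at z = 0. Lengths are in m, angles in degrees, forces in N, time in s.
With the tool pointing down it reaches from about 0.325 to 0.925 m from the base axis. Payload 3.1 kg.
Tool frame: the origin (TCP) lies at the very end of the fingers, on their centre line; the grasp point (between the pads) lies pinch_z behind it (pinch_z is the distance from the TCP to the grasp point, in m); z points along the fingers, y is the line along which they close (so a half turn about z gives the same grasp; the last joint's range is limited). The gripper opens to 85 mm and grips with 20 to 120 N. Pads are 22 mm wide; open, the fingers measure 114 mm over their backs; the gripper's body (76 mm by 85 mm) begins 54 mm behind the grasp point. The pads swing forward as they close: fully open they stand 13 mm farther back than shut.
Start: joints at [-6.429, 12.427, 92.441, -0, 75.132, -6.429], TCP at [0.625, 0, 0.231] pointing down, gripper open.
Joint ranges: [-157.48, 157.48], [-44.54, 120.13], [17.64, 146.25], [-64.5, 244.5], [7.68, 150.69], [-147.95, 147.95]. Speed limits (degrees/s): [159.86, 159.86, 180, 180, 180, 180].

INTERFACE

Orientations are given as [roll, pitch, yaw] about the fixed x, y, z axes, in that order (R = Rz(yaw) Ry(pitch) Rx(roll)).
In Python, from bench import * gives the robot as it stands.
- The arm moves only by the tool play_rows, never from a script. Its arguments are lists of equal length, an entry for each row: "offset": the shift along the tool's x, y, z each as a share of 0.12 m, from -1 to 1, a list of three; "turn": the turn, a rotation vector about the tool's x, y, z each as a share of 360 degrees, from -1 to 1, a list of three. A call has 1 to 20 rows; each row is the pose to reach, as a shift and turn from the pose commanded when the call began, along the tool's axes at that moment, turning the shorter way round; what a row does not reach only later rows make up. A row lasts 1/10 s, in which the tool goes at most 50 mm and 8.59 degrees, less where a joint would pass 70% of its speed; a pose out of reach is approached as far as the arm can. A call with a number of a shift or a turn outside -1 to 1 is refused whole. A call with a gripper value outside its range is refused whole. "fingers" is the opening, from 0 (shut) to 1 (fully open), set as the call begins (left out, the last holds). The fingers move at their own pace and stop on an object; the grip force is fixed at half the most. Time passes only in rows, so rows that repeat a pose let the fingers close. It gives the time, the measured TCP pose, the force, the opening and the grip force at its end, in the units of the state.
- read_state(): the state, without advancing time (a new reading comes with each control period).
- camera(name): name is "scene" or "side" or "wrist"; returns a dict with "frame" (400x640x3 uint8, red, green, blue), "z_map" (400x640 float32, m along the optical axis (not along the pixel's ray), 0 where there is no reading), "camera_matrix" (3x3 intrinsics, pixels), "view" (4x4, takes a point from world to camera coordinates). Camera axes: x right, y up, looking along -z (the intrinsics and any distortion apply to the point x, -y, -z); pixel columns grow to the right and rows downward; lengths in m; the calibration is good to about 2 mm. A picture is of the moment at which its call begins.
- job_done(): hands the job in; it is judged then, once.
The state is a dict: "time_s": time; "q": joint angles; "joint_vel": joint speeds; "tau": joint torques, N m; "tcp_pos": TCP position; "tcp_rot": TCP orientation; "contact_force": force on the tool from outside, world axes, zero at the start; "wrist_torque": the same for the moment, N m; "finger_gap": opening from 0.0 (shut) to 1.0 (fully open); "grip_force": force on a finger pad.
Only numpy, scipy, OpenCV 4.12 (cv2) and the standard library are available. Lean on these libraries where they do the work, as an engineer would, in place of code of your own. Each camera call takes 0.05 s, during which the arm holds its last target. There are 200 camera calls.

## Working session

There is one attempt and no reset: what is moved stays moved. The work goes in short steps, Python scripts to look and compute and a tool call to move; the robot and the scene stay as the last step left them, time stands still between calls to the robot, and variables do not carry over. Pictures are saved under pics/ and viewed, at most 14 in all, crops included, and the job is handed in when it is done.

Besides the shell and the picture viewer there is one more tool, called after "Call:" as name(argument=value, ...), one argument or row to a line, values as JSON. play_rows: Moves the arm, as the interface text tells. Its arguments: {"type":"object","properties":{"offset":{"type":"array"},"turn":{"type":"array"},"fingers":{"type":"number"}},"required":["offset","turn"]}

```bash
mkdir -p pics; ls; python3 - <<'E'
from bench import *
import cv2,numpy as np
s=read_state();print(s)
for n in("scene","side","wrist"):
    c=camera(n);np.savez(f"{n}0.npz",**c)
    cv2.imwrite(f"pics/{n}0.png",c["frame"][:,:,::-1])
E
```

```text
pics
{'time_s': 0.0, 'q': array([-6.42738474e+00,  1.24775426e+01,  9.25285800e+01, -1.98847743e-04,
        7.51311999e+01, -6.43014548e+00]), 'joint_vel': array([-0.04724469, -0.02564116, -0.02796324,  0.07179793,  0.01654918,
       -0.07569287]), 'tau': array([-2.90135131e-04, -3.96841800e+01, -3.03850436e+01, -2.80225659e-04,
        9.87685227e-03,  9.68610237e-06]), 'tcp_pos': array([6.24189035e-01, 1.25616485e-04, 2.29958840e-01]), 'tcp_rot': array([-1.79863520e+02, -1.51881226e-02,  9.00027939e+01]), 'contact_force': array([-0.29697066,  0.27803176,  0.71820106]), 'wrist_torque': array([ 0.01247947, -0.06960401, -0.01511091]), 'grip_force': 0.0, 'finger_gap': 1.0026385870579928}
```

View pics/scene0.png

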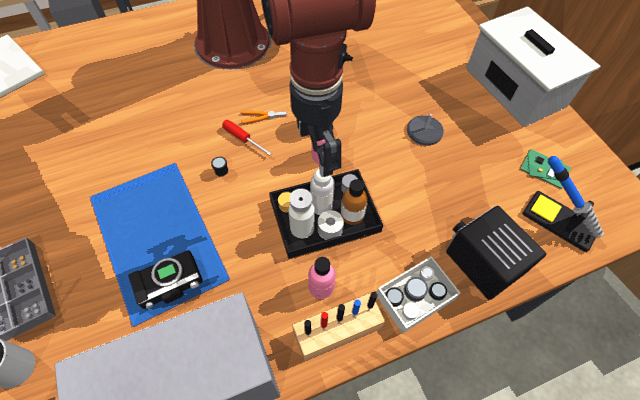

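View pics/side0.png

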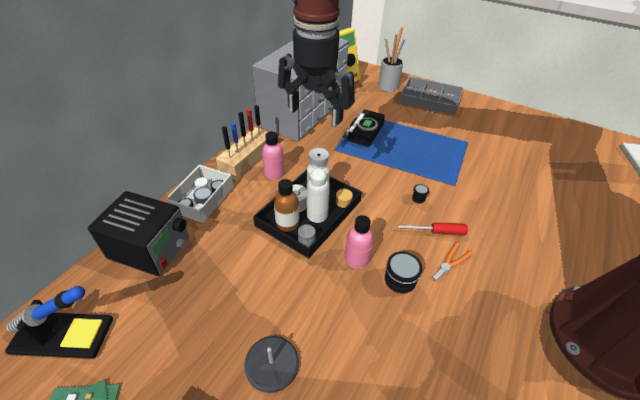

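The scene view shows the mat (160,240) with the camera on its far end. In the tray are the pump bottle (301,213), spray can (322,190), amber flux bottle (355,203) and reel (330,224). The reel stand is at (425,130). Two bottles are flux-shaped: pink at (322,278) and (320,155), both outside the tray. The amber one at (355,203) is the one meant.

```bash
cat > h.py <<'E'
import numpy as np,cv2
def cloud(c):
    Z=c["z_map"].astype(float);K=c["camera_matrix"];v,u=np.mgrid[:400,:640]
    P=np.stack([(u-K[0,2])/K[0,0]*Z,-(v-K[1,2])/K[1,1]*Z,-Z],-1)
    T=np.linalg.inv(c["view"]);W=P@T[:3,:3].T+T[:3,3]
    W[Z<=0]=np.nan
    return W
def circ(p,r=None):
    from scipy.optimize import least_squares
    f=lambda a:np.hypot(p[:,0]-a[0],p[:,1]-a[1])-(r if r else a[2])
    x0=np.r_[np.median(p,0),0.02]
    return least_squares(f,x0[:2] if r else x0,loss='soft_l1',f_scale=0.001).x
E
python3 - <<'E'
from h import *
for n in("scene","side"):
    c=dict(np.load(n+"0.npz"));W=cloud(c);F=c["frame"]
    print(n,c["camera_matrix"][0],np.linalg.inv(c["view"])[:3,3].round(3))
    px={"scene":dict(reel=(330,224),pump=(301,200),spray=(322,176),flux=(357,187),pinkA=(322,262),stand=(418,132),jar=(349,182),tin=(283,201),table=(250,190)),
        "side":dict(pump=(318,155),spray=(318,175),flux=(286,188),pink2=(362,225),pinkA=(272,138),stand=(262,365),tin=(344,196),jar=(307,233),table=(400,330))}[n]
    for k,(u,v) in px.items(): print(k,W[v,u].round(4),F[v,u])
    # topdown
    ok=np.isfinite(W[...,2]);p=W[ok];col=F[ok]
    o=np.argsort(p[:,2]);p=p[o];col=col[o]
    im=np.zeros((600,800,3),np.uint8)
    r=((p[:,0]-0.35)*1000).astype(int);q=((0.35-p[:,1])*1000).astype(int)
    m=(r>=0)&(r<600)&(q>=0)&(q<800)&(p[:,2]<.18)
    im[599-r[m],q[m]]=col[m][:,::-1]
    cv2.imwrite(f"pics/top_{n}.png",im)
    # mat: blue
    b=(F[...,2].astype(int)>F[...,0]+60)&(F[...,1]>40)&ok&(abs(W[...,2]-.004)<.008)
    pts=W[b]; pts=pts[(pts[:,0]<1.0)&(pts[:,0]>.3)&(pts[:,1]<-.05)]
    print("mat",cv2.minAreaRect(pts[:,:2].astype(np.float32)),np.median(pts[:,2]),len(pts))
    # tray: black rim
    t=(F.max(-1)<70)&ok&(abs(W[...,2]-.032)<.004)
    pts=W[t];pts=pts[(abs(pts[:,0]-.62)<.2)&(abs(pts[:,1])<.2)]
    np.save(f"rim_{n}.npy",pts)
    print("rim",len(pts),cv2.minAreaRect(pts[:,:2].astype(np.float32)))
E
```

```text
scene [436.27552142   0.         320.74002537] [ 1.041 -0.174  0.844]
reel [0.6485 0.0254 0.009 ] [107 106 104]
pump [ 0.6346 -0.0335  0.1253] [78 76 77]
spray [ 0.6729 -0.0082  0.246 ] [124 122 121]
flux [0.6476 0.079  0.1246] [43 40 43]
pinkA [nan nan nan] [45 42 45]
stand [0.4962 0.326  0.0116] [110 111 119]
jar [0.5813 0.0988 0.0374] [183 180 186]
tin [ 0.5695 -0.0522  0.032 ] [253 223 103]
table [ 4.955e-01 -1.071e-01  2.000e-04] [243 167  96]
mat ((0.6238206624984741, -0.34879446029663086), (0.5978978872299194, 0.6475893259048462), 89.95988464355469) -0.00024176736062248017 33370
rim 660 ((0.5630545020103455, -0.02300141751766205), (0.3119388222694397, 0.2589165270328522), 85.62114715576172)
side [378.77574409   0.         316.73534696] [0.308 0.532 0.646]
pump [ 0.6307 -0.0318  0.1264] [74 75 75]
spray [0.5917 0.0341 0.1362] [245 246 242]
flux [0.6319 0.0904 0.1249] [31 31 33]
pink2 [0.4619 0.0935 0.1198] [33 34 34]
pinkA [ 0.7567 -0.0353  0.1201] [31 33 34]
stand [0.4994 0.3628 0.0119] [82 84 89]
tin [ 0.5625 -0.039   0.0302] [232 188 105]
jar [0.5725 0.1065 0.0395] [150 151 155]
table [0.329  0.1819 0.0007] [192 130  83]
mat ((0.6499850153923035, -0.6542062759399414), (1.2083462476730347, 0.6997307538986206), 89.9989242553711) 0.0007506328659195871 11023
rim 540 ((0.5889947414398193, -0.02704477310180664), (0.36510077118873596, 0.20952089130878448), 64.19697570800781)
```

View pics/top_scene.png

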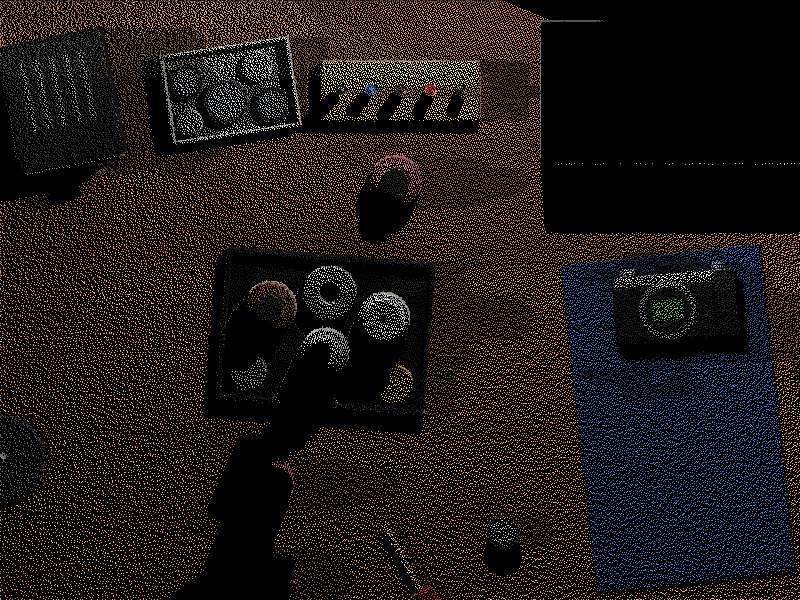

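View pics/wrist0.png

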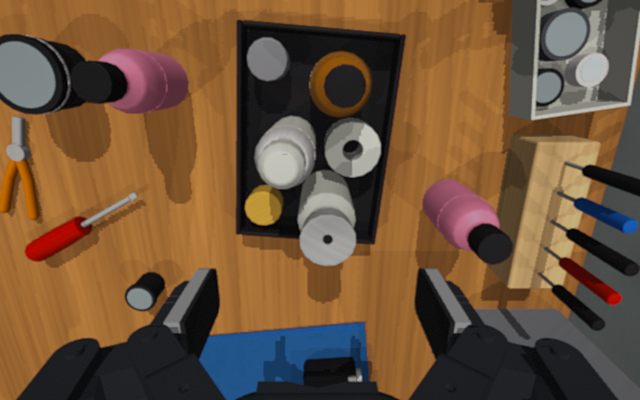

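The wrist view confirms the tray contents: amber flux bottle (342,85), reel (352,148), spray can (285,155), pump head (328,238), jar (268,58), tin (263,205). The pink bottles are at (130,80) and (465,215), outside the tray. Next I fit these precisely.

```bash
python3 - <<'E'
from h import *
C={n:dict(np.load(n+"0.npz")) for n in("scene","side","wrist")}
W={n:cloud(c) for n,c in C.items()}
def sl(n,x,y,r,z0,z1):
    p=W[n].reshape(-1,3);m=(np.hypot(p[:,0]-x,p[:,1]-y)<r)&(p[:,2]>z0)&(p[:,2]<z1);return p[m]
for nm,x,y,R,z0,z1,rr in[("pump",.632,-.034,.035,.112,.127,.0215),("spray",.592,.03,.03,.112,.127,.0175),("flux",.645,.081,.03,.104,.122,.0145),
   ("pumpbody",.632,-.034,.04,.04,.08,.026),("spraybody",.592,.03,.04,.04,.095,.024),("fluxbody",.645,.081,.04,.036,.07,.026),
   ("reel",.656,.021,.033,.036,.0395,None),("pink2cap",.455,.09,.04,.1,.117,.0145),("pink2",.455,.09,.05,.03,.065,.026),("dark",.41,.12,.08,.01,.045,None),("stand",.5,.35,.06,.0,.011,None),("standfoot",.5,.35,.06,.009,.014,None),("spindle",.5,.35,.06,.02,.07,.004)]:
    for n in W:
        p=sl(n,x,y,R,z0,z1)
        if len(p)>30:
            if nm=="pump" or nm=="spray" or nm=="flux": top=np.nanmax(p[:,2])
            print(nm,n,len(p),circ(p[:,:2],rr).round(4),p[:,:2].mean(0).round(4),p[:,2].max().round(4))
# rim
from scipy.optimize import least_squares
for n in W:
    F=C[n]["frame"];w=W[n];m=(F.max(-1)<90)&(abs(w[...,2]-.032)<.0015)&(abs(w[...,0]-.62)<.12)&(abs(w[...,1]-.03)<.14)
    p=w[m][:,:2]
    def f(a):
        c,s=np.cos(a[2]),np.sin(a[2]);d=p-a[:2];l=np.c_[d[:,0]*c+d[:,1]*s,-d[:,0]*s+d[:,1]*c]
        return np.minimum(abs(abs(l[:,0])-.0735),abs(abs(l[:,1])-.1025))
    b=min((least_squares(f,[.62,.025,t],loss='soft_l1',f_scale=.002) for t in(-.1,-.05,0,.05,.1)),key=lambda r:r.cost)
    print("tray",n,len(p),b.x[:2].round(4),np.degrees(b.x[2]).round(2),b.cost*1e3)
# mat
for n in W:
    F=C[n]["frame"].astype(int);w=W[n];m=(F[...,2]>F[...,0]+50)&(abs(w[...,2]-.004)<.004)&(w[...,1]<-.15)&(w[...,1]>-.5)&(w[...,0]<.8)
    mm=cv2.morphologyEx(m.astype(np.uint8),cv2.MORPH_OPEN,np.ones((5,5)))>0
    p=w[mm][:,:2].astype(np.float32)
    if len(p)>99: print("mat",n,len(p),cv2.minAreaRect(p),cv2.boxPoints(cv2.minAreaRect(p)).round(3).tolist())
p=W["scene"].reshape(-1,3)
m=(p[:,2]>.02)&(p[:,0]>.3)&(p[:,0]<.78)&(p[:,1]<-.1)&(p[:,1]>-.5)
q=p[m];print("tall things near mat",q.min(0),q.max(0),len(q))
m=(q[:,2]>.025)&(q[:,1]<-.25)&(q[:,2]<.05);q=q[m];print("camera",cv2.minAreaRect(q[:,:2].astype(np.float32)))
im=C["side"]["frame"][300:400,200:340,::-1];cv2.imwrite("pics/stand.png",cv2.resize(im,None,fx=5,fy=5,interpolation=3))
E
```

```text
pump scene 242 [ 0.6311 -0.0342] [ 0.636  -0.0353] 0.127
pump side 167 [ 0.631  -0.0332] [ 0.6272 -0.0253] 0.127
pump wrist 507 [ 0.6483 -0.0283] [ 0.6321 -0.0248] 0.127
spray scene 75 [0.5969 0.0255] [0.6102 0.0205] 0.1268
spray side 89 [0.5794 0.051 ] [0.5896 0.037 ] 0.127
spray wrist 207 [0.5984 0.0256] [0.6037 0.038 ] 0.1269
flux scene 78 [0.6418 0.0801] [0.6506 0.0747] 0.122
flux side 90 [0.6287 0.1017] [0.6358 0.0898] 0.122
pumpbody scene 241 [ 0.6311 -0.0333] [ 0.6503 -0.0368] 0.08
pumpbody side 40 [ 0.6312 -0.0314] [ 0.635  -0.0146] 0.0794
pumpbody wrist 669 [ 0.6329 -0.0336] [ 0.6339 -0.0104] 0.0799
spraybody scene 302 [0.5972 0.0252] [0.6149 0.0177] 0.0948
spraybody side 397 [0.5746 0.0619] [0.5872 0.0422] 0.0948
spraybody wrist 398 [0.6163 0.0659] [0.6066 0.0444] 0.0948
fluxbody scene 223 [0.6798 0.0541] [0.659  0.0673] 0.07
fluxbody side 273 [0.6145 0.1175] [0.6298 0.097 ] 0.0698
fluxbody wrist 123 [0.6469 0.0692] [0.6526 0.0454] 0.0621
reel scene 34 [0.6645 0.0161 0.019 ] [0.6667 0.0142] 0.0395
reel wrist 55 [0.654  0.0289 0.0184] [0.6551 0.0291] 0.0395
pink2cap side 93 
[... 1262 characters left out ...]
80749512) [[0.35600000619888306, -0.24400000274181366], [0.3790000081062317, -0.44600000977516174], [0.7039999961853027, -0.4099999964237213], [0.6809999942779541, -0.20800000429153442]]
mat wrist 7580 ((0.5799419283866882, -0.2759718894958496), (0.22381854057312012, 0.11081530898809433), 7.192837238311768) [[0.4620000123977661, -0.23499999940395355], [0.47600001096725464, -0.3449999988079071], [0.6980000138282776, -0.31700000166893005], [0.6840000152587891, -0.2070000022649765]]
tall things near mat [ 0.30015583 -0.38918326  0.02004887] [ 0.68944544 -0.10022925  0.04747803] 2670
camera ((0.649278998374939, -0.32471197843551636), (0.07828515022993088, 0.12358590960502625), 5.111808776855469)
```

View pics/stand.png

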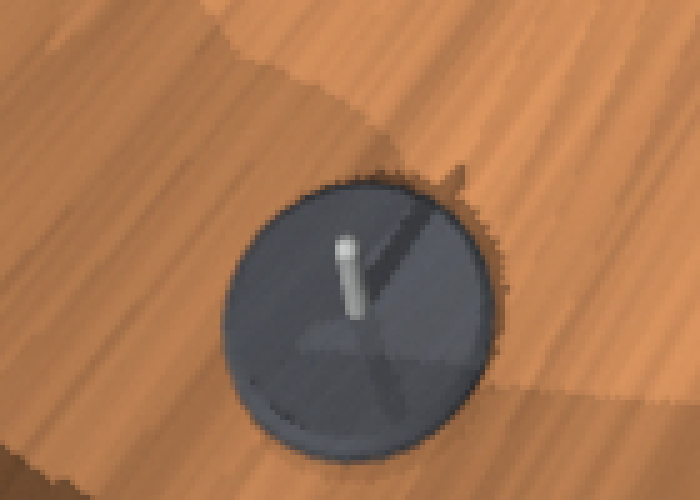

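```bash
python3 - <<'E'
import bench
print([n for n in dir(bench) if n[0]!='_'])
print(getattr(bench,'pinch_z',None))
E
```

```text
['MotionError', 'camera', 'job_done', 'pinch_z', 'read_state']
0.0187
```

Call:
play_rows(
  offset=[
    [-0.1,0.02,0.15],
    [-0.2,0.04,0.3],
    [-0.283,0.058,0.45],
    [-0.283,0.058,0.583],
    [-0.283,0.058,0.583],
    [-0.283,0.058,0.583],
    [-0.283,0.058,0.583],
  ],
  turn=[
    [0,0,0],
    [0,0,0],
    [0,0,0],
    [0,0,0],
    [0,0,0],
    [0,0,0],
    [0,0,0],
  ],
  fingers=1,
)

```text
time_s: 0.85
tcp_pos: [0.6327, -0.0335, 0.1626]
tcp_rot: [179.9, 0.0, 90.0]
contact_force: [0.3, -0.4, -0.7]
finger_gap: 0.997
grip_force: 0.0
```

Call:
play_rows(
  offset=[
    [0,-0.007,0.17],
    [0,-0.007,0.34],
    [0,-0.007,0.508],
    [0,-0.007,0.508],
    [0,-0.007,0.508],
    [0,-0.007,0.508],
  ],
  turn=[
    [0,0,0],
    [0,0,0],
    [0,0,0],
    [0,0,0],
    [0,0,0],
    [0,0,0],
  ],
)

```text
time_s: 1.45
tcp_pos: [0.6327, -0.034, 0.1025]
tcp_rot: [179.8, 0.0, 90.0]
contact_force: [-0.4, -0.8, 0.5]
finger_gap: 1.0
grip_force: 0.0
```

Call:
play_rows(
  offset=[
    [0,0,0],
    [0,0,0],
    [0,0,0],
    [0,0,0],
    [0,0,0],
    [0,0,0],
    [0,0,0],
    [0,0,0],
    [0,0,0],
    [0,0,0],
    [0,0,0],
    [0,0,0],
  ],
  turn=[
    [0,0,0],
    [0,0,0],
    [0,0,0],
    [0,0,0],
    [0,0,0],
    [0,0,0],
    [0,0,0],
    [0,0,0],
    [0,0,0],
    [0,0,0],
    [0,0,0],
    [0,0,0],
  ],
  fingers=0,
)

```text
time_s: 2.65
tcp_pos: [0.6321, -0.0341, 0.1015]
tcp_rot: [179.9, 0.0, 90.0]
contact_force: [1.3, -0.1, 5.7]
finger_gap: 0.485
grip_force: 61.0
```

```bash
cat > snap.py <<'E'
from bench import *
import cv2,sys
n,o,a=sys.argv[1],sys.argv[2],[int(x) for x in sys.argv[3:]]
im=camera(n)["frame"][:,:,::-1]
if a: im=cv2.resize(im[a[1]:a[3],a[0]:a[2]],None,fx=a[4],fy=a[4],interpolation=3)
cv2.imwrite(f"pics/{o}.png",im)
s=read_state();print(s["time_s"],s["tcp_pos"].round(4),s["tcp_rot"].round(2),s["contact_force"].round(1),s["finger_gap"].round(3),s["grip_force"])
E
python3 snap.py side grip1 220 60 380 260 3
```

```text
Traceback (most recent call last):
  File "snap.py", line 7, in <module>
    s=read_state();print(s["time_s"],s["tcp_pos"].round(4),s["tcp_rot"].round(2),s["contact_force"].round(1),s["finger_gap"].round(3),s["grip_force"])
                                                                                                             ^^^^^^^^^^^^^^^^^^^^^
AttributeError: 'float' object has no attribute 'round'
```

View pics/grip1.png

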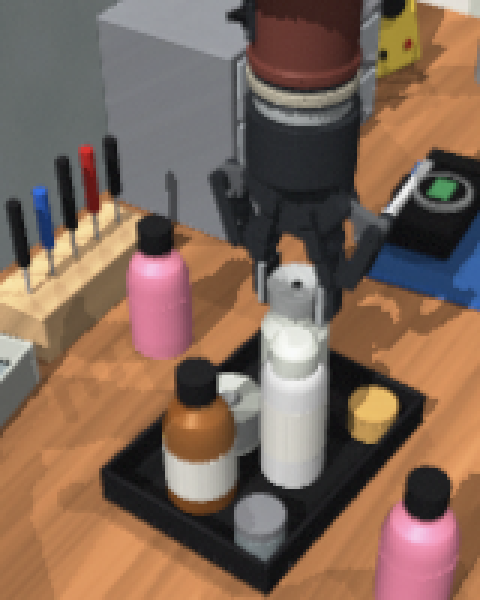

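The crop shows the steel head (290,290) between the pads, with the bottle still upright. Next I lift it and carry it to the far spot on the mat.

Call:
play_rows(
  offset=[
    [0,0,-0.05],
    [0,0,-0.15],
    [0,0,-0.27],
    [0,0,-0.39],
    [0,0,-0.5],
    [0,0,-0.5],
  ],
  turn=[
    [0,0,0],
    [0,0,0],
    [0,0,0],
    [0,0,0],
    [0,0,0],
    [0,0,0],
  ],
)

```text
time_s: 3.3
tcp_pos: [0.6334, -0.0343, 0.1643]
tcp_rot: [179.6, 0.1, 90.0]
contact_force: [0.1, 0.1, -1.1]
finger_gap: 0.481
grip_force: 60.8
```

Call:
play_rows(
  offset=[
    [-0.06,-0.02,0],
    [-0.16,-0.055,0],
    [-0.3,-0.103,0],
    [-0.47,-0.161,0],
    [-0.64,-0.22,0],
    [-0.82,-0.281,0],
    [-1,-0.343,0],
  ],
  turn=[
    [0,0,0],
    [0,0,0],
    [0,0,0],
    [0,0,0],
    [0,0,0],
    [0,0,0],
    [0,0,0],
  ],
)

```text
time_s: 4.0
tcp_pos: [0.5883, -0.1561, 0.1594]
tcp_rot: [-179.9, -0.0, 89.9]
contact_force: [0.4, 0.2, -1.2]
finger_gap: 0.487
grip_force: 60.8
```

Call:
play_rows(
  offset=[
    [-0.17,-0.058,0],
    [-0.34,-0.117,0],
    [-0.51,-0.175,0],
    [-0.68,-0.233,0],
    [-0.84,-0.288,0],
    [-1,-0.343,0],
  ],
  turn=[
    [0,0,0],
    [0,0,0],
    [0,0,0],
    [0,0,0],
    [0,0,0],
    [0,0,0],
  ],
)

```text
time_s: 4.6
tcp_pos: [0.5469, -0.2759, 0.1595]
tcp_rot: [-179.9, -0.0, 89.9]
contact_force: [0.3, 0.8, -2.3]
finger_gap: 0.483
grip_force: 60.8
```

Call:
play_rows(
  offset=[
    [-0.17,-0.06,0],
    [-0.34,-0.12,0],
    [-0.5,-0.176,0],
    [-0.65,-0.229,0],
    [-0.78,-0.275,0],
    [-0.88,-0.311,0],
    [-0.972,-0.343,0],
    [-0.972,-0.343,0],
    [-0.972,-0.343,0],
    [-0.972,-0.343,0],
  ],
  turn=[
    [0,0,0],
    [0,0,0],
    [0,0,0],
    [0,0,0],
    [0,0,0],
    [0,0,0],
    [0,0,0],
    [0,0,0],
    [0,0,0],
    [0,0,0],
  ],
)

```text
time_s: 5.6
tcp_pos: [0.5079, -0.3898, 0.1603]
tcp_rot: [-180.0, -0.0, 90.0]
contact_force: [-1.1, 0.2, -0.9]
finger_gap: 0.48
grip_force: 60.8
```

Call:
play_rows(
  offset=[
    [0,0,0.1],
    [0,0,0.22],
    [0,0,0.34],
    [0,0,0.42],
    [0,0,0.47],
    [0,0,0.49],
    [0,0,0.505],
    [0,0,0.505],
    [0,0,0.505],
  ],
  turn=[
    [0,0,0],
    [0,0,0],
    [0,0,0],
    [0,0,0],
    [0,0,0],
    [0,0,0],
    [0,0,0],
    [0,0,0],
    [0,0,0],
  ],
)

```text
time_s: 6.5
tcp_pos: [0.5083, -0.3912, 0.1005]
tcp_rot: [179.9, 0.1, 90.0]
contact_force: [-0.2, 0.4, 0.3]
finger_gap: 0.484
grip_force: 60.7
```

Call:
play_rows(
  offset=[
    [0,0,0],
    [0,0,0],
    [0,0,0],
    [0,0,0],
    [0,0,0],
    [0,0,0],
    [0,0,0],
    [0,0,0],
    [0,0,0],
    [0,0,0],
  ],
  turn=[
    [0,0,0],
    [0,0,0],
    [0,0,0],
    [0,0,0],
    [0,0,0],
    [0,0,0],
    [0,0,0],
    [0,0,0],
    [0,0,0],
    [0,0,0],
  ],
  fingers=1,
)

```text
time_s: 7.5
tcp_pos: [0.5076, -0.3906, 0.0998]
tcp_rot: [-180.0, -0.0, 90.0]
contact_force: [-0.4, -0.1, 0.2]
finger_gap: 0.998
grip_force: 0.0
```

Call:
play_rows(
  offset=[
    [0,0,-0.1],
    [0,0,-0.3],
    [0,0,-0.5],
    [0,0,-0.7],
    [0,0,-0.7],
  ],
  turn=[
    [0,0,0],
    [0,0,0],
    [0,0,0],
    [0,0,0],
    [0,0,0],
  ],
)

```text
time_s: 8.0
tcp_pos: [0.5102, -0.393, 0.1898]
tcp_rot: [179.6, 0.4, 90.0]
contact_force: [-0.4, 0.2, 1.5]
finger_gap: 1.001
grip_force: 0.0
```

```bash
cat > find.py <<'E'
# usage: find.py name x y r z0 z1 R : circle fits around a spot, from fresh images
from bench import *
from h import *
import sys
a=sys.argv[1:]
Ws={n:cloud(camera(n)).reshape(-1,3) for n in("scene","side")}
for i in range(0,len(a),7):
    x,y,r,z0,z1,R=map(float,a[i+1:i+7])
    for n,p in Ws.items():
        q=p[(np.hypot(p[:,0]-x,p[:,1]-y)<r)&(p[:,2]>z0)&(p[:,2]<z1)]
        if len(q)>15: print(a[i],n,len(q),circ(q[:,:2],R or None).round(4),q[:,2].max().round(4))
E
python3 find.py pumphead .508 -.39 .04 .11 .126 .0215 pumpbody .508 -.39 .05 .03 .08 .026 spray .597 .026 .03 .111 .128 .0175 spraybody .597 .026 .04 .045 .095 .024
```

```text
pumphead scene 321 [ 0.5079 -0.3911] 0.126
pumphead side 129 [ 0.5079 -0.3908] 0.1259
pumpbody scene 391 [ 0.5079 -0.3912] 0.0799
pumpbody side 298 [ 0.5079 -0.3907] 0.0796
spray scene 82 [0.5967 0.0252] 0.1276
spray side 104 [0.5971 0.0255] 0.1274
spraybody scene 298 [0.5973 0.0253] 0.0949
spraybody side 360 [0.5755 0.0625] 0.095
```

Call:
play_rows(
  offset=[
    [0.15,0.032,0],
    [0.4,0.086,0],
    [0.68,0.146,0],
    [0.96,0.206,0],
  ],
  turn=[
    [0,0,0],
    [0,0,0],
    [0,0,0],
    [0,0,0],
  ],
)

```text
time_s: 8.5
tcp_pos: [0.5313, -0.2723, 0.1814]
tcp_rot: [-179.8, -0.2, 90.0]
contact_force: [-0.7, -0.3, -0.0]
finger_gap: 1.0
grip_force: 0.0
```

Call:
play_rows(
  offset=[
    [0.3,0.064,0],
    [0.63,0.135,0],
    [0.96,0.206,0],
  ],
  turn=[
    [0,0,0],
    [0,0,0],
    [0,0,0],
  ],
)

```text
time_s: 8.8
tcp_pos: [0.5557, -0.1569, 0.1816]
tcp_rot: [-179.8, -0.1, 90.0]
contact_force: [1.9, 0.3, -0.4]
finger_gap: 0.995
grip_force: 0.0
```

Call:
play_rows(
  offset=[
    [0.3,0.064,0],
    [0.63,0.135,0],
    [0.96,0.206,0],
  ],
  turn=[
    [0,0,0],
    [0,0,0],
    [0,0,0],
  ],
)

```text
time_s: 9.1
tcp_pos: [0.5801, -0.0418, 0.1816]
tcp_rot: [-179.8, -0.1, 90.0]
contact_force: [0.8, -0.3, 0.2]
finger_gap: 0.997
grip_force: 0.0
```

Call:
play_rows(
  offset=[
    [0.25,0.054,0],
    [0.45,0.1,0],
    [0.585,0.126,0],
    [0.585,0.126,0],
    [0.585,0.126,0.1],
    [0.585,0.126,0.25],
    [0.585,0.126,0.4],
    [0.585,0.126,0.53],
    [0.585,0.126,0.612],
    [0.585,0.126,0.612],
    [0.585,0.126,0.612],
    [0.585,0.126,0.612],
  ],
  turn=[
    [0,0,0],
    [0,0,0],
    [0,0,0],
    [0,0,0],
    [0,0,0],
    [0,0,0],
    [0,0,0],
    [0,0,0],
    [0,0,0],
    [0,0,0],
    [0,0,0],
    [0,0,0],
  ],
)

```text
time_s: 10.3
tcp_pos: [0.5979, 0.025, 0.1115]
tcp_rot: [179.9, 0.0, 90.0]
contact_force: [-0.3, -1.0, 0.6]
finger_gap: 1.003
grip_force: 0.0
```

Call:
play_rows(
  offset=[
    [0,0,0],
    [0,0,0],
    [0,0,0],
    [0,0,0],
    [0,0,0],
    [0,0,0],
    [0,0,0],
    [0,0,0],
    [0,0,0],
    [0,0,0],
    [0,0,0],
    [0,0,0],
  ],
  turn=[
    [0,0,0],
    [0,0,0],
    [0,0,0],
    [0,0,0],
    [0,0,0],
    [0,0,0],
    [0,0,0],
    [0,0,0],
    [0,0,0],
    [0,0,0],
    [0,0,0],
    [0,0,0],
  ],
  fingers=0,
)

```text
time_s: 11.5
tcp_pos: [0.5978, 0.0252, 0.1111]
tcp_rot: [179.9, 0.0, 90.0]
contact_force: [1.5, 0.1, 5.3]
finger_gap: 0.376
grip_force: 60.3
```

Call:
play_rows(
  offset=[
    [0,0,-0.05],
    [0,0,-0.15],
    [0,0,-0.27],
    [0,0,-0.39],
    [0,0,-0.5],
    [0,0,-0.5],
  ],
  turn=[
    [0,0,0],
    [0,0,0],
    [0,0,0],
    [0,0,0],
    [0,0,0],
    [0,0,0],
  ],
)

```text
time_s: 12.1
tcp_pos: [0.5992, 0.0251, 0.1741]
tcp_rot: [179.6, 0.0, 90.0]
contact_force: [0.6, -0.9, -1.5]
finger_gap: 0.377
grip_force: 59.9
```

Call:
play_rows(
  offset=[
    [-0.06,-0.025,0],
    [-0.16,-0.067,0],
    [-0.3,-0.125,0],
    [-0.47,-0.196,0],
    [-0.64,-0.267,0],
    [-0.82,-0.343,0],
    [-1,-0.418,0],
  ],
  turn=[
    [0,0,0],
    [0,0,0],
    [0,0,0],
    [0,0,0],
    [0,0,0],
    [0,0,0],
    [0,0,0],
  ],
)

```text
time_s: 12.8
tcp_pos: [0.5449, -0.0963, 0.1691]
tcp_rot: [-179.9, -0.0, 90.0]
contact_force: [0.5, -0.2, -1.5]
finger_gap: 0.383
grip_force: 59.8
```

Call:
play_rows(
  offset=[
    [-0.17,-0.071,0],
    [-0.34,-0.142,0],
    [-0.51,-0.213,0],
    [-0.68,-0.284,0],
    [-0.84,-0.351,0],
    [-1,-0.418,0],
  ],
  turn=[
    [0,0,0],
    [0,0,0],
    [0,0,0],
    [0,0,0],
    [0,0,0],
    [0,0,0],
  ],
)

```text
time_s: 13.4
tcp_pos: [0.4946, -0.2159, 0.1691]
tcp_rot: [-179.9, -0.0, 90.0]
contact_force: [0.4, -0.1, -2.2]
finger_gap: 0.378
grip_force: 59.8
```

Call:
play_rows(
  offset=[
    [-0.17,-0.071,0],
    [-0.34,-0.142,0],
    [-0.5,-0.209,0],
    [-0.65,-0.272,0],
    [-0.79,-0.33,0],
    [-0.91,-0.38,0],
    [-1,-0.418,0],
    [-1,-0.418,0],
    [-1,-0.418,0],
    [-1,-0.418,0],
  ],
  turn=[
    [0,0,0],
    [0,0,0],
    [0,0,0],
    [0,0,0],
    [0,0,0],
    [0,0,0],
    [0,0,0],
    [0,0,0],
    [0,0,0],
    [0,0,0],
  ],
)

```text
time_s: 14.4
tcp_pos: [0.4466, -0.3341, 0.1702]
tcp_rot: [-180.0, -0.0, 90.0]
contact_force: [0.2, -0.0, -1.9]
finger_gap: 0.374
grip_force: 59.9
```

Call:
play_rows(
  offset=[
    [-0.017,0,0.1],
    [-0.017,0,0.22],
    [-0.017,0,0.34],
    [-0.017,0,0.42],
    [-0.017,0,0.47],
    [-0.017,0,0.49],
    [-0.017,0,0.505],
    [-0.017,0,0.505],
    [-0.017,0,0.505],
  ],
  turn=[
    [0,0,0],
    [0,0,0],
    [0,0,0],
    [0,0,0],
    [0,0,0],
    [0,0,0],
    [0,0,0],
    [0,0,0],
    [0,0,0],
  ],
)

```text
time_s: 15.3
tcp_pos: [0.447, -0.3373, 0.1104]
tcp_rot: [179.9, 0.1, 90.0]
contact_force: [-0.3, 0.2, -1.8]
finger_gap: 0.38
grip_force: 59.9
```

Call:
play_rows(
  offset=[
    [0,0,0],
    [0,0,0],
    [0,0,0],
    [0,0,0],
    [0,0,0],
    [0,0,0],
    [0,0,0],
    [0,0,0],
    [0,0,0],
    [0,0,0],
  ],
  turn=[
    [0,0,0],
    [0,0,0],
    [0,0,0],
    [0,0,0],
    [0,0,0],
    [0,0,0],
    [0,0,0],
    [0,0,0],
    [0,0,0],
    [0,0,0],
  ],
  fingers=1,
)

```text
time_s: 16.3
tcp_pos: [0.4464, -0.3368, 0.1097]
tcp_rot: [-180.0, -0.0, 90.0]
contact_force: [0.1, -0.1, -0.5]
finger_gap: 1.0
grip_force: 0.0
```

Call:
play_rows(
  offset=[
    [0,0,-0.1],
    [0,0,-0.3],
    [0,0,-0.5],
    [0,0,-0.6],
    [0,0,-0.6],
  ],
  turn=[
    [0,0,0],
    [0,0,0],
    [0,0,0],
    [0,0,0],
    [0,0,0],
  ],
)

```text
time_s: 16.8
tcp_pos: [0.448, -0.3382, 0.185]
tcp_rot: [179.8, 0.2, 90.0]
contact_force: [0.2, -0.4, -0.1]
finger_gap: 1.001
grip_force: 0.0
```

```bash
python3 find.py spraycap .4465 -.3367 .04 .112 .128 .0175 spraybody .4465 -.3367 .04 .03 .095 .024 flux .642 .08 .03 .104 .122 .0145 fluxbody .642 .08 .04 .045 .07 .026
```

```text
spraycap scene 112 [ 0.4466 -0.3373] 0.128
spraycap side 82 [ 0.4469 -0.3368] 0.1279
spraybody scene 461 [ 0.4472 -0.3374] 0.0949
spraybody side 402 [ 0.4469 -0.3366] 0.0949
flux scene 75 [0.642  0.0802] 0.1219
flux side 91 [0.6278 0.1011] 0.1219
fluxbody scene 149 [0.6801 0.0548] 0.07
fluxbody side 204 [0.6141 0.1166] 0.0698
```

Call:
play_rows(
  offset=[
    [0.15,0.07,0],
    [0.4,0.187,0],
    [0.63,0.295,0],
    [0.869,0.407,0],
  ],
  turn=[
    [0,0,0],
    [0,0,0],
    [0,0,0],
    [0,0,0],
  ],
)

```text
time_s: 17.3
tcp_pos: [0.4944, -0.2309, 0.1797]
tcp_rot: [-179.8, -0.1, 90.0]
contact_force: [-0.8, -0.4, 0.3]
finger_gap: 0.997
grip_force: 0.0
```

Call:
play_rows(
  offset=[
    [0.29,0.136,0],
    [0.58,0.272,0],
    [0.869,0.407,0],
  ],
  turn=[
    [0,0,0],
    [0,0,0],
    [0,0,0],
  ],
)

```text
time_s: 17.6
tcp_pos: [0.5433, -0.1264, 0.1797]
tcp_rot: [-179.8, -0.1, 90.0]
contact_force: [0.7, -0.4, -0.6]
finger_gap: 1.001
grip_force: 0.0
```

Call:
play_rows(
  offset=[
    [0.29,0.136,0],
    [0.58,0.272,0],
    [0.869,0.407,0],
  ],
  turn=[
    [0,0,0],
    [0,0,0],
    [0,0,0],
  ],
)

```text
time_s: 17.9
tcp_pos: [0.5921, -0.0223, 0.1796]
tcp_rot: [-179.8, -0.0, 90.0]
contact_force: [0.3, 0.2, 0.0]
finger_gap: 0.999
grip_force: 0.0
```

Call:
play_rows(
  offset=[
    [0.3,0.14,0],
    [0.55,0.258,0],
    [0.75,0.351,0],
    [0.869,0.407,0],
    [0.869,0.407,0],
    [0.869,0.407,0],
    [0.869,0.407,0.1],
    [0.869,0.407,0.27],
    [0.869,0.407,0.45],
    [0.869,0.407,0.6],
    [0.869,0.407,0.703],
    [0.869,0.407,0.703],
    [0.869,0.407,0.703],
    [0.869,0.407,0.703],
  ],
  turn=[
    [0,0,0],
    [0,0,0],
    [0,0,0],
    [0,0,0],
    [0,0,0],
    [0,0,0],
    [0,0,0],
    [0,0,0],
    [0,0,0],
    [0,0,0],
    [0,0,0],
    [0,0,0],
    [0,0,0],
    [0,0,0],
  ],
)

```text
time_s: 19.3
tcp_pos: [0.6429, 0.08, 0.0988]
tcp_rot: [179.9, -0.0, 90.0]
contact_force: [0.8, -0.1, 0.1]
finger_gap: 1.001
grip_force: 0.0
```

Call:
play_rows(
  offset=[
    [0,0,0],
    [0,0,0],
    [0,0,0],
    [0,0,0],
    [0,0,0],
    [0,0,0],
    [0,0,0],
    [0,0,0],
    [0,0,0],
    [0,0,0],
    [0,0,0],
    [0,0,0],
    [0,0,0],
  ],
  turn=[
    [0,0,0],
    [0,0,0],
    [0,0,0],
    [0,0,0],
    [0,0,0],
    [0,0,0],
    [0,0,0],
    [0,0,0],
    [0,0,0],
    [0,0,0],
    [0,0,0],
    [0,0,0],
    [0,0,0],
  ],
  fingers=0,
)

```text
time_s: 20.6
tcp_pos: [0.6424, 0.0803, 0.0979]
tcp_rot: [179.9, -0.0, 90.0]
contact_force: [1.7, 0.2, 4.3]
finger_gap: 0.319
grip_force: 59.7
```

Call:
play_rows(
  offset=[
    [0,0,-0.05],
    [0,0,-0.15],
    [0,0,-0.27],
    [0,0,-0.39],
    [0,0,-0.5],
    [0,0,-0.5],
  ],
  turn=[
    [0,0,0],
    [0,0,0],
    [0,0,0],
    [0,0,0],
    [0,0,0],
    [0,0,0],
  ],
)

```text
time_s: 21.2
tcp_pos: [0.6441, 0.0804, 0.1614]
tcp_rot: [179.6, -0.0, 90.0]
contact_force: [0.8, 0.5, -2.1]
finger_gap: 0.319
grip_force: 59.3
```

Call:
play_rows(
  offset=[
    [-0.06,-0.025,0],
    [-0.16,-0.067,0],
    [-0.3,-0.125,0],
    [-0.47,-0.196,0],
    [-0.64,-0.267,0],
    [-0.81,-0.339,0],
    [-0.977,-0.409,0],
  ],
  turn=[
    [0,0,0],
    [0,0,0],
    [0,0,0],
    [0,0,0],
    [0,0,0],
    [0,0,0],
    [0,0,0],
  ],
)

```text
time_s: 21.9
tcp_pos: [0.5908, -0.0391, 0.1564]
tcp_rot: [-179.9, 0.0, 89.9]
contact_force: [0.6, 0.0, -2.1]
finger_gap: 0.321
grip_force: 59.3
```

Call:
play_rows(
  offset=[
    [-0.17,-0.071,0],
    [-0.34,-0.142,0],
    [-0.5,-0.209,0],
    [-0.66,-0.276,0],
    [-0.82,-0.343,0],
    [-0.977,-0.409,0],
  ],
  turn=[
    [0,0,0],
    [0,0,0],
    [0,0,0],
    [0,0,0],
    [0,0,0],
    [0,0,0],
  ],
)

```text
time_s: 22.5
tcp_pos: [0.5416, -0.156, 0.1565]
tcp_rot: [-179.9, -0.0, 89.9]
contact_force: [0.4, -0.2, -2.3]
finger_gap: 0.321
grip_force: 59.3
```

Call:
play_rows(
  offset=[
    [-0.17,-0.071,0],
    [-0.34,-0.142,0],
    [-0.5,-0.209,0],
    [-0.65,-0.272,0],
    [-0.79,-0.33,0],
    [-0.9,-0.377,0],
    [-0.977,-0.409,0],
    [-0.977,-0.409,0],
    [-0.977,-0.409,0],
    [-0.977,-0.409,0],
  ],
  turn=[
    [0,0,0],
    [0,0,0],
    [0,0,0],
    [0,0,0],
    [0,0,0],
    [0,0,0],
    [0,0,0],
    [0,0,0],
    [0,0,0],
    [0,0,0],
  ],
)

```text
time_s: 23.5
tcp_pos: [0.4947, -0.2707, 0.1572]
tcp_rot: [-180.0, -0.0, 90.0]
contact_force: [-0.8, 0.5, -2.1]
finger_gap: 0.315
grip_force: 59.3
```

Call:
play_rows(
  offset=[
    [0,0,0.1],
    [0,0,0.22],
    [0,0,0.34],
    [0,0,0.42],
    [0,0,0.47],
    [0,0,0.49],
    [0,0,0.51],
    [0,0,0.51],
    [0,0,0.51],
  ],
  turn=[
    [0,0,0],
    [0,0,0],
    [0,0,0],
    [0,0,0],
    [0,0,0],
    [0,0,0],
    [0,0,0],
    [0,0,0],
    [0,0,0],
  ],
)

```text
time_s: 24.4
tcp_pos: [0.4951, -0.2719, 0.0969]
tcp_rot: [179.9, 0.1, 90.0]
contact_force: [-0.1, 1.1, 0.0]
finger_gap: 0.318
grip_force: 59.3
```

Call:
play_rows(
  offset=[
    [0,0,0],
    [0,0,0],
    [0,0,0],
    [0,0,0],
    [0,0,0],
    [0,0,0],
    [0,0,0],
    [0,0,0],
    [0,0,0],
    [0,0,0],
  ],
  turn=[
    [0,0,0],
    [0,0,0],
    [0,0,0],
    [0,0,0],
    [0,0,0],
    [0,0,0],
    [0,0,0],
    [0,0,0],
    [0,0,0],
    [0,0,0],
  ],
  fingers=1,
)

```text
time_s: 25.4
tcp_pos: [0.4946, -0.2714, 0.0962]
tcp_rot: [-180.0, 0.0, 90.0]
contact_force: [-0.3, 0.1, 0.2]
finger_gap: 1.006
grip_force: 0.0
```

Call:
play_rows(
  offset=[
    [0,0,-0.1],
    [0,0,-0.3],
    [0,0,-0.5],
    [0,0,-0.7],
    [0,0,-0.7],
  ],
  turn=[
    [0,0,0],
    [0,0,0],
    [0,0,0],
    [0,0,0],
    [0,0,0],
  ],
)

```text
time_s: 25.9
tcp_pos: [0.4974, -0.2734, 0.1857]
tcp_rot: [179.5, 0.3, 90.0]
contact_force: [0.7, -0.9, 0.1]
finger_gap: 0.999
grip_force: 0.0
```

```bash
python3 find.py fluxcap .4947 -.2711 .04 .104 .122 .0145 fluxbody .4947 -.2711 .04 .03 .07 .026 reelside .657 .021 .035 .012 .037 .027 reeltop .657 .021 .035 .041 .045 0; python3 - <<'E'
from bench import *
from h import *
for n in("scene","side"):
    c=camera(n);W=cloud(c).reshape(-1,3);F=c["frame"]
    cv2.imwrite(f"pics/{n}3.png",F[:,:,::-1])
    q=W[(np.hypot(W[:,0]-.657,W[:,1]-.0215)<.035)&(abs(W[:,2]-.043)<.002)][:,:2]
    (x,y),r=cv2.minEnclosingCircle(q.astype(np.float32));print(n,len(q),x,y,r,q.min(0),q.max(0))
E
```

```text
fluxcap scene 124 [ 0.495  -0.2723] 0.122
fluxcap side 76 [ 0.4953 -0.2721] 0.122
fluxbody scene 286 [ 0.4955 -0.2722] 0.0699
fluxbody side 257 [ 0.4949 -0.2713] 0.0699
reelside scene 183 [0.6575 0.0203] 0.037
reelside side 231 [0.6575 0.0211] 0.0369
reeltop scene 293 [0.6582 0.0204 0.0197] 0.045
reeltop side 251 [0.656  0.0219 0.0201] 0.0446
scene 299 0.6578603982925415 0.02005751058459282 0.026719221845269203 [ 0.6312412  -0.00546449] [0.68407896 0.04600193]
side 248 0.6562134027481079 0.021769098937511444 0.02771568112075329 [ 0.6304776  -0.00564791] [0.68136597 0.04821593]
```

View pics/scene3.png

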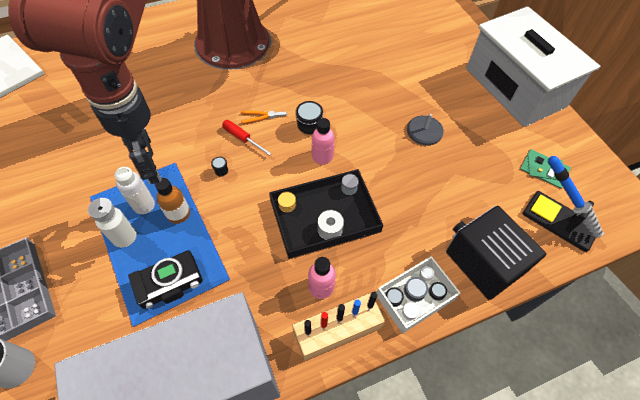

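The picture shows the pump (115,225), spray can (130,190) and flux bottle (172,200) upright on the mat. The reel at (330,222) is now free. I turn the gripper and go for the reel.

Call:
play_rows(
  offset=[
    [0.15,0.084,0],
    [0.37,0.206,0],
    [0.59,0.329,0],
    [0.811,0.452,0],
  ],
  turn=[
    [0,0,0],
    [0,0,0],
    [0,0,0],
    [0,0,0],
  ],
)

```text
time_s: 26.5
tcp_pos: [0.548, -0.1728, 0.1782]
tcp_rot: [-179.8, -0.1, 90.0]
contact_force: [-0.3, -0.7, 0.5]
finger_gap: 1.003
grip_force: 0.0
```

Call:
play_rows(
  offset=[
    [0.27,0.15,0],
    [0.54,0.301,0],
    [0.811,0.452,0],
  ],
  turn=[
    [0,0,0],
    [0,0,0],
    [0,0,0],
  ],
)

```text
time_s: 26.8
tcp_pos: [0.6024, -0.0752, 0.1781]
tcp_rot: [-179.8, -0.0, 90.0]
contact_force: [0.2, -0.0, -0.1]
finger_gap: 1.0
grip_force: 0.0
```

Call:
play_rows(
  offset=[
    [0.2,0.111,0],
    [0.4,0.223,0],
    [0.57,0.318,0],
    [0.7,0.39,0],
    [0.811,0.452,0],
    [0.811,0.452,0],
    [0.811,0.452,0],
    [0.811,0.452,0],
    [0.811,0.452,0],
    [0.811,0.452,0],
    [0.811,0.452,0],
    [0.811,0.452,0],
    [0.811,0.452,0],
    [0.811,0.452,0],
  ],
  turn=[
    [0,0,-0.02],
    [0,0,-0.04],
    [0,0,-0.06],
    [0,0,-0.08],
    [0,0,-0.1],
    [0,0,-0.12],
    [0,0,-0.14],
    [0,0,-0.16],
    [0,0,-0.18],
    [0,0,-0.2],
    [0,0,-0.22],
    [0,0,-0.237],
    [0,0,-0.237],
    [0,0,-0.237],
  ],
)

```text
time_s: 28.2
tcp_pos: [0.6564, 0.0206, 0.1786]
tcp_rot: [-180.0, -0.2, 175.2]
contact_force: [-0.9, 0.1, 0.1]
finger_gap: 0.997
grip_force: 0.0
```

Call:
play_rows(
  offset=[
    [0,0,0.15],
    [0,0,0.35],
    [0,0,0.55],
    [0,0,0.716],
    [0,0,0.716],
    [0,0,0.716],
    [0,0,0.716],
  ],
  turn=[
    [0,0,0],
    [0,0,0],
    [0,0,0],
    [0,0,0],
    [0,0,0],
    [0,0,0],
    [0,0,0],
  ],
)

```text
time_s: 28.9
tcp_pos: [0.6585, 0.0205, 0.0958]
tcp_rot: [180.0, 0.1, 175.3]
contact_force: [-0.5, -0.7, 0.8]
finger_gap: 0.997
grip_force: 0.0
```

```bash
sed -i 's/s\["finger_gap"\].round(3)/s["finger_gap"]/' snap.py; python3 snap.py wrist w4
```

```text
28.95 [0.6587 0.0205 0.0962] [180.     0.18 175.3 ] [0.3 0.4 0.6] 1.0017558348178177 0.0
```

View pics/w4.png

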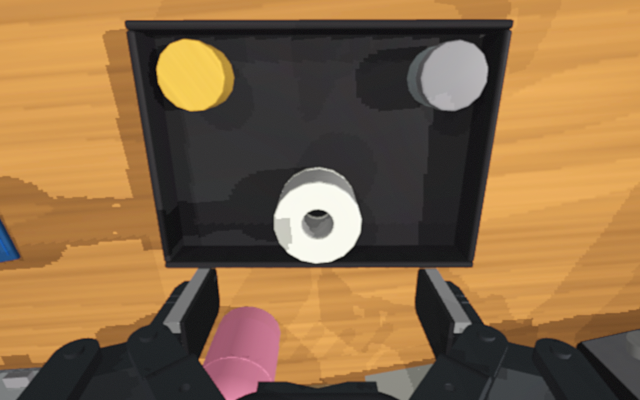

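The reel (318,222) is centred between the pads. A pink bottle at (245,345) stands on the wrist camera's side, so I check clearance there.

```bash
python3 - <<'E'
from bench import *
import numpy as np
from h import *
c=camera("wrist");T=np.linalg.inv(c["view"]);print(T[:3,3],-T[:3,2])
W=cloud(c)
print(W[222,285],W[300,245],W[345,245], W[350,450])
# near geometry of the hand itself (tool region)
p=W.reshape(-1,3);q=p[(p[:,2]>.1)];print(q[:,0].max(),q.min(0),q.max(0))
s=read_state();print(s["q"])
E
python3 snap.py side s4 200 0 440 300 3
```

```text
[0.57438369 0.02786368 0.23911577] [ 0.32984382 -0.02793361 -0.94362215]
[0.65618753 0.00131758 0.04268711] [ 0.73903058 -0.04432624  0.00124239] [ 0.74523686 -0.03653542  0.04523944] [0.65010053 0.0595001  0.16053478]
0.6744145929680591 [ 0.63757031 -0.0532547   0.10882237] [0.67441459 0.09589936 0.18212036]
[-4.31779206e+00  2.41101753e+01  9.29704894e+01 -3.48976947e-05
  6.27344255e+01 -8.96207722e+01]
29.05 [0.6585 0.0205 0.0961] [1.8000e+02 1.7000e-01 1.7531e+02] [ 0.2 -0.2  0.8] 0.9995505473973824 0.0
```

View pics/s4.png

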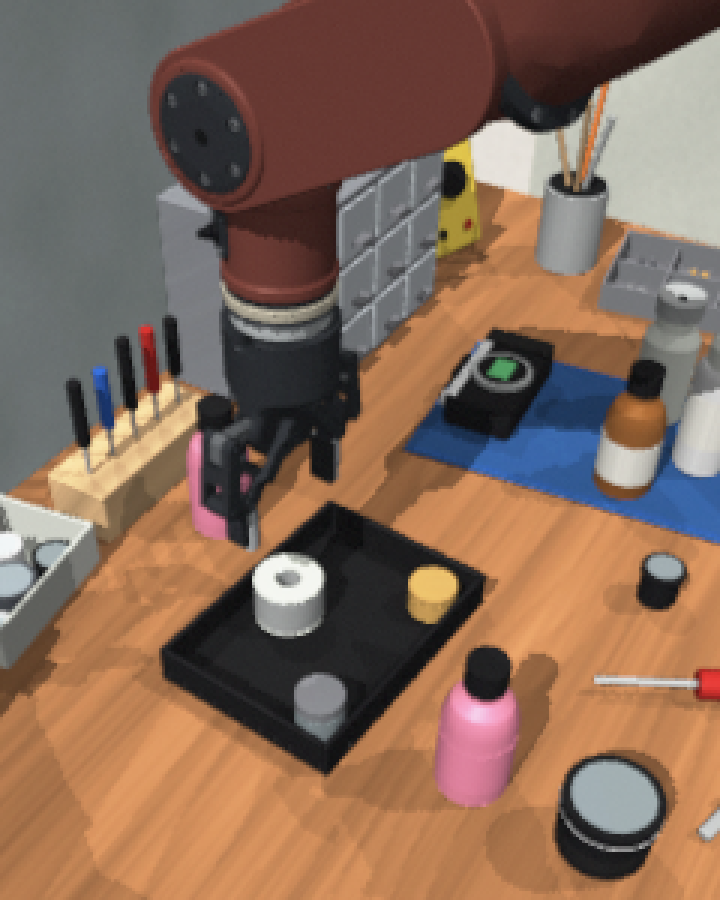

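The camera sits on the -x side, away from the pink bottle, and the hand clears that bottle by about 30 mm. I descend.

Call:
play_rows(
  offset=[
    [0,0,0.1],
    [0,0,0.25],
    [0,0,0.4],
    [0,0,0.53],
    [0,0,0.64],
    [0,0,0.7],
    [0,0,0.716],
    [0,0,0.716],
    [0,0,0.716],
  ],
  turn=[
    [0,0,0],
    [0,0,0],
    [0,0,0],
    [0,0,0],
    [0,0,0],
    [0,0,0],
    [0,0,0],
    [0,0,0],
    [0,0,0],
  ],
)

```text
time_s: 29.95
tcp_pos: [0.6582, 0.0205, 0.0093]
tcp_rot: [180.0, 0.1, 175.3]
contact_force: [-0.2, 0.3, 0.2]
finger_gap: 1.002
grip_force: 0.0
```

Call:
play_rows(
  offset=[
    [0,0,0],
    [0,0,0],
    [0,0,0],
    [0,0,0],
    [0,0,0],
    [0,0,0],
    [0,0,0],
    [0,0,0],
    [0,0,0],
    [0,0,0],
    [0,0,0],
  ],
  turn=[
    [0,0,0],
    [0,0,0],
    [0,0,0],
    [0,0,0],
    [0,0,0],
    [0,0,0],
    [0,0,0],
    [0,0,0],
    [0,0,0],
    [0,0,0],
    [0,0,0],
  ],
  fingers=0,
)

```text
time_s: 31.05
tcp_pos: [0.6584, 0.0205, 0.0097]
tcp_rot: [180.0, 0.1, 175.3]
contact_force: [0.0, -0.0, 5.6]
finger_gap: 0.624
grip_force: 63.4
```

Call:
play_rows(
  offset=[
    [0,0,-0.05],
    [0,0,-0.15],
    [0,0,-0.3],
    [0,0,-0.45],
    [0,0,-0.6],
    [0,0,-0.75],
    [0,0,-0.86],
    [0,0,-0.917],
    [0,0,-0.917],
  ],
  turn=[
    [0,0,0],
    [0,0,0],
    [0,0,0],
    [0,0,0],
    [0,0,0],
    [0,0,0],
    [0,0,0],
    [0,0,0],
    [0,0,0],
  ],
)

```text
time_s: 31.95
tcp_pos: [0.6583, 0.0205, 0.1202]
tcp_rot: [180.0, 0.2, 175.3]
contact_force: [0.4, 0.6, -1.4]
finger_gap: 0.624
grip_force: 63.1
```

Call:
play_rows(
  offset=[
    [0.03,0.049,0],
    [0.09,0.147,0],
    [0.18,0.294,0],
    [0.27,0.44,0],
    [0.36,0.587,0],
    [0.45,0.734,0],
    [0.536,0.874,0],
  ],
  turn=[
    [0,0,0],
    [0,0,0],
    [0,0,0],
    [0,0,0],
    [0,0,0],
    [0,0,0],
    [0,0,0],
  ],
)

```text
time_s: 32.65
tcp_pos: [0.6003, 0.1326, 0.1183]
tcp_rot: [180.0, -0.0, 175.4]
contact_force: [0.2, 0.3, -0.9]
finger_gap: 0.624
grip_force: 63.1
```

Call:
play_rows(
  offset=[
    [0.09,0.147,0],
    [0.18,0.294,0],
    [0.27,0.44,0],
    [0.36,0.587,0],
    [0.45,0.734,0],
    [0.536,0.874,0],
  ],
  turn=[
    [0,0,0],
    [0,0,0],
    [0,0,0],
    [0,0,0],
    [0,0,0],
    [0,0,0],
  ],
)

```text
time_s: 33.25
tcp_pos: [0.5448, 0.242, 0.1184]
tcp_rot: [180.0, -0.0, 175.4]
contact_force: [0.7, 0.4, -1.3]
finger_gap: 0.626
grip_force: 63.1
```

Call:
play_rows(
  offset=[
    [0.09,0.147,0],
    [0.18,0.294,0],
    [0.27,0.44,0],
    [0.36,0.587,0],
    [0.44,0.717,0],
    [0.5,0.815,0],
    [0.536,0.874,0],
    [0.536,0.874,0],
    [0.536,0.874,0],
    [0.536,0.874,0],
    [0.536,0.874,0],
  ],
  turn=[
    [0,0,0],
    [0,0,0],
    [0,0,0],
    [0,0,0],
    [0,0,0],
    [0,0,0],
    [0,0,0],
    [0,0,0],
    [0,0,0],
    [0,0,0],
    [0,0,0],
  ],
)

```text
time_s: 34.35
tcp_pos: [0.4911, 0.3492, 0.1184]
tcp_rot: [-180.0, 0.0, 175.3]
contact_force: [0.6, -0.5, -1.4]
finger_gap: 0.616
grip_force: 63.1
```

```bash
python3 find.py spindle .4907 .35 .02 .02 .06 .004 reel .4907 .35 .035 .12 .148 .027; python3 snap.py side s5 180 240 360 400 4
```

```text
spindle scene 40 [0.4913 0.3492] 0.0599
spindle side 53 [0.4864 0.3552] 0.059
reel scene 265 [0.4903 0.3481] 0.148
reel side 396 [0.4908 0.3508] 0.1478
34.5 [0.491  0.3494 0.1184] [-180.      0.    175.27] [ 0.1  0.3 -0.9] 0.624284080055113 63.078821897506714
```

View pics/s5.png

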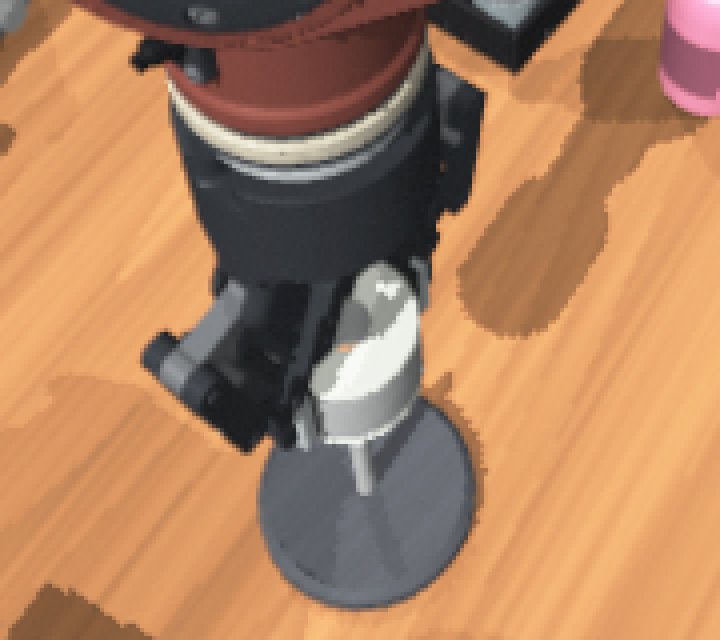

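The reel hangs over the spindle (365,460), aligned within about 1 mm. I lower it.

Call:
play_rows(
  offset=[
    [0,0,0.08],
    [0,0,0.2],
    [0,0,0.32],
    [0,0,0.42],
    [0,0,0.52],
    [0,0,0.62],
    [0,0,0.71],
    [0,0,0.78],
    [0,0,0.82],
    [0,0,0.84],
    [0,0,0.858],
    [0,0,0.858],
    [0,0,0.858],
  ],
  turn=[
    [0,0,0],
    [0,0,0],
    [0,0,0],
    [0,0,0],
    [0,0,0],
    [0,0,0],
    [0,0,0],
    [0,0,0],
    [0,0,0],
    [0,0,0],
    [0,0,0],
    [0,0,0],
    [0,0,0],
  ],
)

```text
time_s: 35.8
tcp_pos: [0.491, 0.3501, 0.0167]
tcp_rot: [180.0, 0.0, 175.3]
contact_force: [-2.0, -2.1, 5.5]
finger_gap: 0.628
grip_force: 63.5
```

Call:
play_rows(
  offset=[
    [0,0,0],
    [0,0,0],
    [0,0,0],
    [0,0,0],
    [0,0,0],
    [0,0,0],
    [0,0,0],
    [0,0,0],
    [0,0,0],
  ],
  turn=[
    [0,0,0],
    [0,0,0],
    [0,0,0],
    [0,0,0],
    [0,0,0],
    [0,0,0],
    [0,0,0],
    [0,0,0],
    [0,0,0],
  ],
  fingers=1,
)

```text
time_s: 36.7
tcp_pos: [0.4906, 0.3499, 0.0154]
tcp_rot: [180.0, -0.0, 175.3]
contact_force: [0.3, -0.2, -0.0]
finger_gap: 0.999
grip_force: 0.0
```

Call:
play_rows(
  offset=[
    [0,0,-0.08],
    [0,0,-0.2],
    [0,0,-0.36],
    [0,0,-0.54],
    [0,0,-0.72],
    [0,0,-0.9],
    [0,0,-1],
    [0,0,-1],
  ],
  turn=[
    [0,0,0],
    [0,0,0],
    [0,0,0],
    [0,0,0],
    [0,0,0],
    [0,0,0],
    [0,0,0],
    [0,0,0],
  ],
)

```text
time_s: 37.5
tcp_pos: [0.4926, 0.351, 0.1391]
tcp_rot: [179.8, 0.3, 175.3]
contact_force: [0.7, 0.4, 0.1]
finger_gap: 1.001
grip_force: 0.0
```

```bash
python3 find.py reelside .4907 .35 .035 .018 .045 .027 reeltop .4907 .35 .03 .046 .056 0 fluxcap .4947 -.2711 .04 .104 .122 .0145
```

```text
reelside scene 194 [0.4901 0.3498] 0.045
reelside side 278 [0.4905 0.3502] 0.0449
reeltop scene 272 [0.4911 0.3493 0.0205] 0.0556
reeltop side 804 [0.4898 0.3508 0.0201] 0.0542
fluxcap scene 121 [ 0.4948 -0.2721] 0.122
```

Call:
play_rows(
  offset=[
    [0,0,-0.15],
    [0,0,-0.3],
    [-0.02,-0.08,-0.46],
    [-0.051,-0.18,-0.46],
    [-0.051,-0.18,-0.46],
    [-0.051,-0.18,-0.46],
    [-0.051,-0.18,-0.46],
    [-0.051,-0.18,-0.46],
    [-0.051,-0.18,-0.46],
    [-0.051,-0.18,-0.46],
    [-0.051,-0.18,-0.46],
    [-0.051,-0.18,-0.46],
    [-0.051,-0.18,-0.46],
    [-0.051,-0.18,-0.46],
  ],
  turn=[
    [0,0,0.02],
    [0,0,0.04],
    [0,0,0.06],
    [0,0,0.08],
    [0,0,0.1],
    [0,0,0.12],
    [0,0,0.14],
    [0,0,0.16],
    [0,0,0.18],
    [0,0,0.2],
    [0,0,0.22],
    [0,0,0.237],
    [0,0,0.237],
    [0,0,0.237],
  ],
)

```text
time_s: 39.0
tcp_pos: [0.4942, 0.3275, 0.1892]
tcp_rot: [-179.9, 0.1, 90.1]
contact_force: [0.1, 0.4, -0.2]
finger_gap: 1.001
grip_force: 0.0
```

Call:
play_rows(
  offset=[
    [-0.15,0,0],
    [-0.4,0,0],
    [-0.7,0,0],
    [-1,0,0],
  ],
  turn=[
    [0,0,0],
    [0,0,0],
    [0,0,0],
    [0,0,0],
  ],
)

```text
time_s: 39.4
tcp_pos: [0.4945, 0.2059, 0.1903]
tcp_rot: [-180.0, 0.0, 90.1]
contact_force: [1.1, -0.3, -0.6]
finger_gap: 1.003
grip_force: 0.0
```

Call:
play_rows(
  offset=[
    [-0.33,0,0],
    [-0.67,0,0],
    [-1,0,0],
  ],
  turn=[
    [0,0,0],
    [0,0,0],
    [0,0,0],
  ],
)

```text
time_s: 39.7
tcp_pos: [0.4942, 0.0855, 0.1905]
tcp_rot: [-180.0, 0.0, 90.1]
contact_force: [0.3, 0.1, 0.1]
finger_gap: 1.001
grip_force: 0.0
```

Call:
play_rows(
  offset=[
    [-0.33,0,0],
    [-0.67,0,0],
    [-1,0,0],
  ],
  turn=[
    [0,0,0],
    [0,0,0],
    [0,0,0],
  ],
)

```text
time_s: 40.0
tcp_pos: [0.494, -0.0345, 0.1905]
tcp_rot: [-180.0, 0.0, 90.1]
contact_force: [-0.6, 0.1, -0.3]
finger_gap: 0.999
grip_force: 0.0
```

Call:
play_rows(
  offset=[
    [-0.33,0,0],
    [-0.67,0,0],
    [-1,0,0],
  ],
  turn=[
    [0,0,0],
    [0,0,0],
    [0,0,0],
  ],
)

```text
time_s: 40.3
tcp_pos: [0.4939, -0.1544, 0.1905]
tcp_rot: [-180.0, 0.0, 90.0]
contact_force: [0.5, 0.3, 0.2]
finger_gap: 0.997
grip_force: 0.0
```

Call:
play_rows(
  offset=[
    [-0.3,0,0],
    [-0.6,0,0],
    [-0.85,0,0],
    [-1,0,0],
    [-1,0,0],
    [-1,0,0],
    [-1,0,0],
    [-1,0,0],
  ],
  turn=[
    [0,0,0],
    [0,0,0],
    [0,0,0],
    [0,0,0],
    [0,0,0],
    [0,0,0],
    [0,0,0],
    [0,0,0],
  ],
)

```text
time_s: 41.1
tcp_pos: [0.495, -0.2708, 0.1905]
tcp_rot: [-180.0, -0.0, 90.1]
contact_force: [0.6, -0.8, -0.5]
finger_gap: 1.004
grip_force: 0.0
```

```bash
python3 snap.py side s6; python3 find.py reeltop .4907 .35 .03 .046 .0535 0 ; python3 snap.py wrist w6
```

```text
41.15 [ 0.4951 -0.271   0.1906] [-1.7999e+02 -2.0000e-02  9.0100e+01] [-0.1  0.5 -0.3] 0.9968458592173621 0.0
reeltop scene 269 [0.4913 0.349  0.0206] 0.0532
reeltop side 804 [0.4898 0.3509 0.02  ] 0.0533
41.3 [ 0.4951 -0.2715  0.1907] [180.     0.    90.07] [-0.4 -0.9  0.4] 1.0029820468705166 0.0
```

View pics/s6.png

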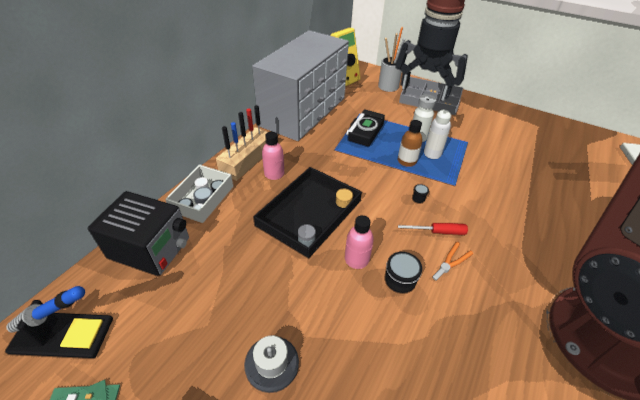

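The reel sits on the stand (270,357), and the three containers stand on the mat at (410,145), (425,118) and (437,135). I return the flux bottle first.

Call:
play_rows(
  offset=[
    [0.007,-0.003,0.1],
    [0.007,-0.003,0.3],
    [0.007,-0.003,0.5],
    [0.007,-0.003,0.68],
    [0.007,-0.003,0.787],
    [0.007,-0.003,0.787],
    [0.007,-0.003,0.787],
    [0.007,-0.003,0.787],
  ],
  turn=[
    [0,0,0],
    [0,0,0],
    [0,0,0],
    [0,0,0],
    [0,0,0],
    [0,0,0],
    [0,0,0],
    [0,0,0],
  ],
)

```text
time_s: 42.1
tcp_pos: [0.4956, -0.272, 0.0975]
tcp_rot: [179.9, 0.1, 90.0]
contact_force: [0.1, 0.2, 0.3]
finger_gap: 1.0
grip_force: 0.0
```

Call:
play_rows(
  offset=[
    [0,0,0],
    [0,0,0],
    [0,0,0],
    [0,0,0],
    [0,0,0],
    [0,0,0],
    [0,0,0],
    [0,0,0],
    [0,0,0],
    [0,0,0],
    [0,0,0],
    [0,0,0],
    [0,0,0],
  ],
  turn=[
    [0,0,0],
    [0,0,0],
    [0,0,0],
    [0,0,0],
    [0,0,0],
    [0,0,0],
    [0,0,0],
    [0,0,0],
    [0,0,0],
    [0,0,0],
    [0,0,0],
    [0,0,0],
    [0,0,0],
  ],
  fingers=0,
)

```text
time_s: 43.4
tcp_pos: [0.4952, -0.2716, 0.0967]
tcp_rot: [179.9, 0.0, 90.0]
contact_force: [1.0, 0.5, 5.6]
finger_gap: 0.315
grip_force: 59.4
```

Call:
play_rows(
  offset=[
    [0,0,-0.05],
    [0,0,-0.15],
    [0,0,-0.27],
    [0,0,-0.39],
    [0,0,-0.51],
    [0,0,-0.51],
  ],
  turn=[
    [0,0,0],
    [0,0,0],
    [0,0,0],
    [0,0,0],
    [0,0,0],
    [0,0,0],
  ],
)

```text
time_s: 44.0
tcp_pos: [0.4966, -0.2728, 0.1612]
tcp_rot: [179.7, 0.2, 90.0]
contact_force: [-0.4, -0.3, -1.5]
finger_gap: 0.32
grip_force: 59.3
```

Call:
play_rows(
  offset=[
    [0.06,0.025,0],
    [0.16,0.067,0],
    [0.3,0.125,0],
    [0.47,0.196,0],
    [0.64,0.267,0],
    [0.81,0.339,0],
    [0.977,0.409,0],
  ],
  turn=[
    [0,0,0],
    [0,0,0],
    [0,0,0],
    [0,0,0],
    [0,0,0],
    [0,0,0],
    [0,0,0],
  ],
)

```text
time_s: 44.7
tcp_pos: [0.5433, -0.1516, 0.1561]
tcp_rot: [-179.9, -0.1, 90.0]
contact_force: [0.7, -0.1, -2.3]
finger_gap: 0.32
grip_force: 59.3
```

Call:
play_rows(
  offset=[
    [0.17,0.071,0],
    [0.34,0.142,0],
    [0.5,0.209,0],
    [0.66,0.276,0],
    [0.82,0.343,0],
    [0.977,0.409,0],
  ],
  turn=[
    [0,0,0],
    [0,0,0],
    [0,0,0],
    [0,0,0],
    [0,0,0],
    [0,0,0],
  ],
)

```text
time_s: 45.3
tcp_pos: [0.5921, -0.0345, 0.156]
tcp_rot: [-179.9, -0.1, 90.0]
contact_force: [0.2, -0.4, -2.6]
finger_gap: 0.32
grip_force: 59.3
```

Call:
play_rows(
  offset=[
    [0.17,0.071,0],
    [0.34,0.142,0],
    [0.5,0.209,0],
    [0.65,0.272,0],
    [0.79,0.33,0],
    [0.9,0.377,0],
    [0.977,0.409,0],
    [0.977,0.409,0],
    [0.977,0.409,0],
    [0.977,0.409,0],
  ],
  turn=[
    [0,0,0],
    [0,0,0],
    [0,0,0],
    [0,0,0],
    [0,0,0],
    [0,0,0],
    [0,0,0],
    [0,0,0],
    [0,0,0],
    [0,0,0],
  ],
)

```text
time_s: 46.3
tcp_pos: [0.6416, 0.0796, 0.1573]
tcp_rot: [-180.0, 0.0, 90.0]
contact_force: [-0.5, -0.1, -2.3]
finger_gap: 0.317
grip_force: 59.3
```

Call:
play_rows(
  offset=[
    [0,0,0.1],
    [0,0,0.22],
    [0,0,0.34],
    [0,0,0.42],
    [0,0,0.46],
    [0,0,0.485],
    [0,0,0.5],
    [0,0,0.5],
    [0,0,0.5],
    [0,0,0.5],
  ],
  turn=[
    [0,0,0],
    [0,0,0],
    [0,0,0],
    [0,0,0],
    [0,0,0],
    [0,0,0],
    [0,0,0],
    [0,0,0],
    [0,0,0],
    [0,0,0],
  ],
)

```text
time_s: 47.3
tcp_pos: [0.6423, 0.0804, 0.0979]
tcp_rot: [179.9, -0.0, 90.0]
contact_force: [0.2, -0.3, -2.7]
finger_gap: 0.321
grip_force: 59.2
```

Call:
play_rows(
  offset=[
    [0,0,0.004],
    [0,0,0.008],
    [0,0,0.008],
    [0,0,0.008],
  ],
  turn=[
    [0,0,0],
    [0,0,0],
    [0,0,0],
    [0,0,0],
  ],
)

```text
time_s: 47.7
tcp_pos: [0.6426, 0.0804, 0.0977]
tcp_rot: [179.9, -0.0, 90.0]
contact_force: [-0.3, -0.0, 5.0]
finger_gap: 0.319
grip_force: 60.0
```

Call:
play_rows(
  offset=[
    [0,0,0],
    [0,0,0],
    [0,0,0],
    [0,0,0],
    [0,0,0],
    [0,0,0],
    [0,0,0],
    [0,0,0],
    [0,0,0],
    [0,0,0],
  ],
  turn=[
    [0,0,0],
    [0,0,0],
    [0,0,0],
    [0,0,0],
    [0,0,0],
    [0,0,0],
    [0,0,0],
    [0,0,0],
    [0,0,0],
    [0,0,0],
  ],
  fingers=1,
)

```text
time_s: 48.7
tcp_pos: [0.6419, 0.0804, 0.0965]
tcp_rot: [180.0, -0.0, 90.0]
contact_force: [-0.7, -0.6, -0.3]
finger_gap: 1.001
grip_force: 0.0
```

Call:
play_rows(
  offset=[
    [0,0,-0.1],
    [0,0,-0.3],
    [0,0,-0.5],
    [0,0,-0.711],
    [0,0,-0.711],
    [0,0,-0.711],
  ],
  turn=[
    [0,0,0],
    [0,0,0],
    [0,0,0],
    [0,0,0],
    [0,0,0],
    [0,0,0],
  ],
)

```text
time_s: 49.3
tcp_pos: [0.6426, 0.0804, 0.1833]
tcp_rot: [179.8, -0.0, 90.0]
contact_force: [-0.5, -0.9, -0.2]
finger_gap: 1.001
grip_force: 0.0
```

```bash
python3 find.py flux .642 .08 .03 .104 .122 .0145 fluxlow .642 .08 .04 .045 .07 .026 spraycap .4465 -.3367 .04 .112 .128 .0175
```

```text
flux scene 71 [0.6638 0.0663] 0.1219
flux side 89 [0.6429 0.0801] 0.1218
fluxlow scene 154 [0.6816 0.0543] 0.07
fluxlow side 193 [0.6178 0.1186] 0.0695
spraycap scene 113 [ 0.4467 -0.3375] 0.128
spraycap side 80 [ 0.447  -0.3367] 0.1279
```

Call:
play_rows(
  offset=[
    [-0.15,-0.07,0],
    [-0.4,-0.187,0],
    [-0.63,-0.295,0],
    [-0.869,-0.407,0],
  ],
  turn=[
    [0,0,0],
    [0,0,0],
    [0,0,0],
    [0,0,0],
  ],
)

```text
time_s: 49.8
tcp_pos: [0.5909, -0.0254, 0.18]
tcp_rot: [-179.8, 0.0, 90.0]
contact_force: [0.4, -0.0, 0.6]
finger_gap: 1.001
grip_force: 0.0
```

Call:
play_rows(
  offset=[
    [-0.29,-0.136,0],
    [-0.58,-0.272,0],
    [-0.869,-0.407,0],
  ],
  turn=[
    [0,0,0],
    [0,0,0],
    [0,0,0],
  ],
)

```text
time_s: 50.1
tcp_pos: [0.5417, -0.1298, 0.1802]
tcp_rot: [-179.8, -0.0, 90.0]
contact_force: [0.4, -0.5, -0.3]
finger_gap: 1.005
grip_force: 0.0
```

Call:
play_rows(
  offset=[
    [-0.29,-0.136,0],
    [-0.58,-0.272,0],
    [-0.869,-0.407,0],
  ],
  turn=[
    [0,0,0],
    [0,0,0],
    [0,0,0],
  ],
)

```text
time_s: 50.4
tcp_pos: [0.4928, -0.2339, 0.1803]
tcp_rot: [-179.9, -0.1, 90.0]
contact_force: [0.4, -0.6, -0.0]
finger_gap: 1.004
grip_force: 0.0
```

Call:
play_rows(
  offset=[
    [-0.3,-0.14,0],
    [-0.55,-0.258,0],
    [-0.75,-0.351,0],
    [-0.869,-0.407,0],
    [-0.869,-0.407,0],
    [-0.869,-0.407,0],
    [-0.869,-0.407,0],
    [-0.869,-0.407,0.1],
    [-0.869,-0.407,0.25],
    [-0.869,-0.407,0.42],
    [-0.869,-0.407,0.54],
    [-0.869,-0.407,0.6],
    [-0.869,-0.407,0.6],
    [-0.869,-0.407,0.6],
    [-0.869,-0.407,0.6],
  ],
  turn=[
    [0,0,0],
    [0,0,0],
    [0,0,0],
    [0,0,0],
    [0,0,0],
    [0,0,0],
    [0,0,0],
    [0,0,0],
    [0,0,0],
    [0,0,0],
    [0,0,0],
    [0,0,0],
    [0,0,0],
    [0,0,0],
    [0,0,0],
  ],
)

```text
time_s: 51.9
tcp_pos: [0.4473, -0.3374, 0.1109]
tcp_rot: [179.9, 0.1, 90.0]
contact_force: [0.3, -0.4, 0.1]
finger_gap: 0.998
grip_force: 0.0
```

Call:
play_rows(
  offset=[
    [0,0,0],
    [0,0,0],
    [0,0,0],
    [0,0,0],
    [0,0,0],
    [0,0,0],
    [0,0,0],
    [0,0,0],
    [0,0,0],
    [0,0,0],
    [0,0,0],
    [0,0,0],
    [0,0,0],
  ],
  turn=[
    [0,0,0],
    [0,0,0],
    [0,0,0],
    [0,0,0],
    [0,0,0],
    [0,0,0],
    [0,0,0],
    [0,0,0],
    [0,0,0],
    [0,0,0],
    [0,0,0],
    [0,0,0],
    [0,0,0],
  ],
  fingers=0,
)

```text
time_s: 53.2
tcp_pos: [0.4471, -0.3372, 0.1104]
tcp_rot: [179.9, 0.1, 90.0]
contact_force: [0.6, -0.3, 5.2]
finger_gap: 0.378
grip_force: 60.3
```

Call:
play_rows(
  offset=[
    [0,0,-0.05],
    [0,0,-0.15],
    [0,0,-0.27],
    [0,0,-0.39],
    [0,0,-0.505],
    [0,0,-0.505],
  ],
  turn=[
    [0,0,0],
    [0,0,0],
    [0,0,0],
    [0,0,0],
    [0,0,0],
    [0,0,0],
  ],
)

```text
time_s: 53.8
tcp_pos: [0.4482, -0.3383, 0.174]
tcp_rot: [179.7, 0.3, 90.0]
contact_force: [1.3, -0.6, -1.5]
finger_gap: 0.383
grip_force: 59.8
```

Call:
play_rows(
  offset=[
    [0.06,0.025,0],
    [0.16,0.067,0],
    [0.3,0.125,0],
    [0.47,0.196,0],
    [0.64,0.267,0],
    [0.82,0.343,0],
    [1,0.418,0],
  ],
  turn=[
    [0,0,0],
    [0,0,0],
    [0,0,0],
    [0,0,0],
    [0,0,0],
    [0,0,0],
    [0,0,0],
  ],
)

```text
time_s: 54.5
tcp_pos: [0.4963, -0.2142, 0.1691]
tcp_rot: [-179.9, -0.1, 90.0]
contact_force: [0.6, -0.1, -2.2]
finger_gap: 0.383
grip_force: 59.8
```

Call:
play_rows(
  offset=[
    [0.17,0.071,0],
    [0.34,0.142,0],
    [0.51,0.213,0],
    [0.68,0.284,0],
    [0.84,0.351,0],
    [1,0.418,0],
  ],
  turn=[
    [0,0,0],
    [0,0,0],
    [0,0,0],
    [0,0,0],
    [0,0,0],
    [0,0,0],
  ],
)

```text
time_s: 55.1
tcp_pos: [0.5461, -0.0943, 0.169]
tcp_rot: [-179.9, -0.1, 90.0]
contact_force: [-0.2, 0.3, -2.6]
finger_gap: 0.381
grip_force: 59.8
```

Call:
play_rows(
  offset=[
    [0.17,0.071,0],
    [0.34,0.142,0],
    [0.5,0.209,0],
    [0.65,0.272,0],
    [0.79,0.33,0],
    [0.91,0.38,0],
    [1,0.418,0],
    [1,0.418,0],
    [1,0.418,0],
    [1,0.418,0],
  ],
  turn=[
    [0,0,0],
    [0,0,0],
    [0,0,0],
    [0,0,0],
    [0,0,0],
    [0,0,0],
    [0,0,0],
    [0,0,0],
    [0,0,0],
    [0,0,0],
  ],
)

```text
time_s: 56.1
tcp_pos: [0.5967, 0.0227, 0.1702]
tcp_rot: [-180.0, 0.0, 90.0]
contact_force: [0.5, -0.6, -3.2]
finger_gap: 0.378
grip_force: 59.8
```

Call:
play_rows(
  offset=[
    [0.017,0,0.1],
    [0.017,0,0.22],
    [0.017,0,0.34],
    [0.017,0,0.42],
    [0.017,0,0.46],
    [0.017,0,0.485],
    [0.017,0,0.5],
    [0.017,0,0.5],
    [0.017,0,0.5],
    [0.017,0,0.5],
  ],
  turn=[
    [0,0,0],
    [0,0,0],
    [0,0,0],
    [0,0,0],
    [0,0,0],
    [0,0,0],
    [0,0,0],
    [0,0,0],
    [0,0,0],
    [0,0,0],
  ],
)

```text
time_s: 57.1
tcp_pos: [0.5971, 0.0253, 0.1113]
tcp_rot: [180.0, 0.0, 90.0]
contact_force: [-4.6, -0.5, 5.2]
finger_gap: 0.38
grip_force: 60.6
```

Call:
play_rows(
  offset=[
    [0,0,0],
    [0,0,0],
    [0,0,0],
    [0,0,0],
    [0,0,0],
    [0,0,0],
    [0,0,0],
    [0,0,0],
    [0,0,0],
    [0,0,0],
  ],
  turn=[
    [0,0,0],
    [0,0,0],
    [0,0,0],
    [0,0,0],
    [0,0,0],
    [0,0,0],
    [0,0,0],
    [0,0,0],
    [0,0,0],
    [0,0,0],
  ],
  fingers=1,
)

```text
time_s: 58.1
tcp_pos: [0.597, 0.0253, 0.1104]
tcp_rot: [180.0, -0.0, 90.0]
contact_force: [0.4, 0.5, -0.6]
finger_gap: 0.996
grip_force: 0.0
```

Call:
play_rows(
  offset=[
    [0,0,-0.1],
    [0,0,-0.3],
    [0,0,-0.5],
    [0,0,-0.6],
    [0,0,-0.6],
    [0,0,-0.6],
  ],
  turn=[
    [0,0,0],
    [0,0,0],
    [0,0,0],
    [0,0,0],
    [0,0,0],
    [0,0,0],
  ],
)

```text
time_s: 58.7
tcp_pos: [0.5968, 0.0253, 0.1822]
tcp_rot: [-180.0, 0.0, 90.0]
contact_force: [0.7, -0.3, 0.8]
finger_gap: 0.999
grip_force: 0.0
```

```bash
python3 find.py spray .597 .026 .03 .112 .128 .0175 spraybody .597 .026 .04 .045 .095 .024 pumphead .508 -.39 .04 .11 .126 .0215 flux .642 .08 .03 .104 .122 .0145
```

```text
spray scene 82 [0.5975 0.025 ] 0.1278
spray side 90 [0.5821 0.0525] 0.128
spraybody scene 287 [0.5979 0.0248] 0.0948
spraybody side 375 [0.5976 0.0255] 0.0949
pumphead scene 328 [ 0.508  -0.3912] 0.126
pumphead side 125 [ 0.5084 -0.3907] 0.126
flux scene 80 [0.6424 0.0798] 0.122
flux side 91 [0.6277 0.1001] 0.1219
```

Call:
play_rows(
  offset=[
    [-0.15,-0.032,0],
    [-0.4,-0.086,0],
    [-0.68,-0.146,0],
    [-0.96,-0.206,0],
  ],
  turn=[
    [0,0,0],
    [0,0,0],
    [0,0,0],
    [0,0,0],
  ],
)

```text
time_s: 59.2
tcp_pos: [0.5709, -0.0904, 0.1805]
tcp_rot: [-179.8, -0.0, 90.1]
contact_force: [0.4, -0.0, -0.6]
finger_gap: 1.002
grip_force: 0.0
```

Call:
play_rows(
  offset=[
    [-0.3,-0.064,0],
    [-0.63,-0.135,0],
    [-0.96,-0.206,0],
  ],
  turn=[
    [0,0,0],
    [0,0,0],
    [0,0,0],
  ],
)

```text
time_s: 59.5
tcp_pos: [0.5461, -0.2059, 0.1806]
tcp_rot: [-179.9, -0.1, 90.0]
contact_force: [0.2, 0.0, -1.1]
finger_gap: 0.994
grip_force: 0.0
```

Call:
play_rows(
  offset=[
    [-0.3,-0.064,0],
    [-0.63,-0.135,0],
    [-0.96,-0.206,0],
  ],
  turn=[
    [0,0,0],
    [0,0,0],
    [0,0,0],
  ],
)

```text
time_s: 59.8
tcp_pos: [0.5215, -0.3211, 0.1805]
tcp_rot: [-179.9, -0.1, 90.0]
contact_force: [0.6, -0.7, -0.5]
finger_gap: 0.998
grip_force: 0.0
```

Call:
play_rows(
  offset=[
    [-0.25,-0.054,0],
    [-0.45,-0.1,0],
    [-0.585,-0.126,0],
    [-0.585,-0.126,0],
    [-0.585,-0.126,0],
    [-0.585,-0.126,0],
    [-0.585,-0.126,0.1],
    [-0.585,-0.126,0.27],
    [-0.585,-0.126,0.45],
    [-0.585,-0.126,0.6],
    [-0.585,-0.126,0.688],
    [-0.585,-0.126,0.688],
    [-0.585,-0.126,0.688],
    [-0.585,-0.126,0.688],
  ],
  turn=[
    [0,0,0],
    [0,0,0],
    [0,0,0],
    [0,0,0],
    [0,0,0],
    [0,0,0],
    [0,0,0],
    [0,0,0],
    [0,0,0],
    [0,0,0],
    [0,0,0],
    [0,0,0],
    [0,0,0],
    [0,0,0],
  ],
)

```text
time_s: 61.2
tcp_pos: [0.5086, -0.3911, 0.1012]
tcp_rot: [179.9, 0.1, 90.0]
contact_force: [0.6, -0.5, 0.4]
finger_gap: 0.999
grip_force: 0.0
```

Call:
play_rows(
  offset=[
    [0,0,0],
    [0,0,0],
    [0,0,0],
    [0,0,0],
    [0,0,0],
    [0,0,0],
    [0,0,0],
    [0,0,0],
    [0,0,0],
    [0,0,0],
    [0,0,0],
    [0,0,0],
  ],
  turn=[
    [0,0,0],
    [0,0,0],
    [0,0,0],
    [0,0,0],
    [0,0,0],
    [0,0,0],
    [0,0,0],
    [0,0,0],
    [0,0,0],
    [0,0,0],
    [0,0,0],
    [0,0,0],
  ],
  fingers=0,
)

```text
time_s: 62.4
tcp_pos: [0.5084, -0.391, 0.1007]
tcp_rot: [179.9, 0.1, 90.0]
contact_force: [1.6, -0.8, 5.1]
finger_gap: 0.487
grip_force: 61.0
```

Call:
play_rows(
  offset=[
    [0,0,-0.05],
    [0,0,-0.15],
    [0,0,-0.27],
    [0,0,-0.39],
    [0,0,-0.505],
    [0,0,-0.505],
  ],
  turn=[
    [0,0,0],
    [0,0,0],
    [0,0,0],
    [0,0,0],
    [0,0,0],
    [0,0,0],
  ],
)

```text
time_s: 63.0
tcp_pos: [0.5094, -0.3921, 0.1645]
tcp_rot: [179.7, 0.3, 90.0]
contact_force: [0.0, 0.6, -1.6]
finger_gap: 0.483
grip_force: 60.8
```

Call:
play_rows(
  offset=[
    [0.06,0.021,0],
    [0.16,0.056,0],
    [0.3,0.106,0],
    [0.47,0.166,0],
    [0.64,0.226,0],
    [0.81,0.286,0],
    [0.972,0.343,0],
  ],
  turn=[
    [0,0,0],
    [0,0,0],
    [0,0,0],
    [0,0,0],
    [0,0,0],
    [0,0,0],
    [0,0,0],
  ],
)

```text
time_s: 63.7
tcp_pos: [0.5489, -0.2708, 0.1594]
tcp_rot: [-179.9, -0.1, 90.1]
contact_force: [1.1, -0.0, -1.4]
finger_gap: 0.484
grip_force: 60.8
```

Call:
play_rows(
  offset=[
    [0.17,0.058,0],
    [0.34,0.117,0],
    [0.51,0.175,0],
    [0.68,0.233,0],
    [0.84,0.288,0],
    [1,0.343,0],
  ],
  turn=[
    [0,0,0],
    [0,0,0],
    [0,0,0],
    [0,0,0],
    [0,0,0],
    [0,0,0],
  ],
)

```text
time_s: 64.3
tcp_pos: [0.5896, -0.1509, 0.1594]
tcp_rot: [-179.9, -0.1, 90.1]
contact_force: [0.5, -0.5, -1.1]
finger_gap: 0.479
grip_force: 60.8
```

Call:
play_rows(
  offset=[
    [0.17,0.058,0],
    [0.34,0.117,0],
    [0.51,0.175,0],
    [0.66,0.226,0],
    [0.79,0.271,0],
    [0.9,0.309,0],
    [1,0.343,0],
    [1,0.343,0],
    [1,0.343,0],
    [1,0.343,0],
  ],
  turn=[
    [0,0,0],
    [0,0,0],
    [0,0,0],
    [0,0,0],
    [0,0,0],
    [0,0,0],
    [0,0,0],
    [0,0,0],
    [0,0,0],
    [0,0,0],
  ],
)

```text
time_s: 65.3
tcp_pos: [0.631, -0.0346, 0.1603]
tcp_rot: [-180.0, 0.0, 90.0]
contact_force: [-0.1, 0.5, -1.0]
finger_gap: 0.486
grip_force: 60.8
```

Call:
play_rows(
  offset=[
    [0,0,0.1],
    [0,0,0.22],
    [0,0,0.34],
    [0,0,0.42],
    [0,0,0.46],
    [0,0,0.485],
    [0,0,0.5],
    [0,0,0.5],
    [0,0,0.5],
    [0,0,0.5],
  ],
  turn=[
    [0,0,0],
    [0,0,0],
    [0,0,0],
    [0,0,0],
    [0,0,0],
    [0,0,0],
    [0,0,0],
    [0,0,0],
    [0,0,0],
    [0,0,0],
  ],
)

```text
time_s: 66.3
tcp_pos: [0.631, -0.0339, 0.1016]
tcp_rot: [-179.9, 0.0, 90.0]
contact_force: [-3.3, 0.4, 6.0]
finger_gap: 0.484
grip_force: 61.4
```

Touched down. I release, rise well clear, and check.

Call:
play_rows(
  offset=[
    [0,0,0],
    [0,0,0],
    [0,0,0],
    [0,0,0],
    [0,0,0],
    [0,0,0],
    [0,0,0],
    [0,0,0],
    [0,0,0],
    [0,0,0],
  ],
  turn=[
    [0,0,0],
    [0,0,0],
    [0,0,0],
    [0,0,0],
    [0,0,0],
    [0,0,0],
    [0,0,0],
    [0,0,0],
    [0,0,0],
    [0,0,0],
  ],
  fingers=1,
)

```text
time_s: 67.3
tcp_pos: [0.6312, -0.0338, 0.1004]
tcp_rot: [180.0, 0.0, 90.0]
contact_force: [-0.2, 0.2, -0.4]
finger_gap: 1.002
grip_force: 0.0
```

Call:
play_rows(
  offset=[
    [0,0,-0.1],
    [0,0,-0.3],
    [0,0,-0.5],
    [0,0,-0.75],
    [0,0,-1],
    [0,0,-1],
    [0,0,-1],
    [0,0,-1],
  ],
  turn=[
    [0,0,0],
    [0,0,0],
    [0,0,0],
    [0,0,0],
    [0,0,0],
    [0,0,0],
    [0,0,0],
    [0,0,0],
  ],
)

```text
time_s: 68.1
tcp_pos: [0.6303, -0.0337, 0.2193]
tcp_rot: [-179.9, -0.0, 90.0]
contact_force: [-1.2, 0.1, 0.3]
finger_gap: 0.998
grip_force: 0.0
```

```bash
python3 find.py pump .631 -.034 .035 .112 .127 .0215 pumpbody .631 -.034 .04 .04 .08 .026 spraybody .597 .026 .04 .045 .095 .024 flux .642 .08 .03 .104 .122 .0145 reelside .4907 .35 .035 .018 .045 .027; python3 snap.py side s9
python3 - <<'E'
from h import *
from bench import camera
W=cloud(camera("side"));p=W.reshape(-1,3)
r=np.hypot(p[:,0]-.4907,p[:,1]-.35);q=p[(r<.024)&(r>.013)&(p[:,2]>.03)]
A=np.c_[q[:,:2]-[.4907,.35],np.ones(len(q))];print("reel top plane",np.linalg.lstsq(A,q[:,2],rcond=None)[0].round(4))
E
```

```text
pump scene 245 [ 0.6312 -0.034 ] 0.127
pump side 162 [ 0.6311 -0.0339] 0.127
pumpbody scene 222 [ 0.631 -0.034] 0.0799
pumpbody side 31 [ 0.6316 -0.0341] 0.0796
spraybody scene 271 [0.5978 0.0249] 0.0945
spraybody side 371 [0.5977 0.0254] 0.095
flux scene 73 [0.6424 0.0798] 0.1218
flux side 84 [0.6289 0.1014] 0.1217
reelside scene 194 [0.4901 0.3499] 0.0449
reelside side 282 [0.4904 0.3502] 0.0449
68.25 [ 0.6301 -0.0337  0.2185] [-1.7981e+02 -3.0000e-02  9.0000e+01] [0.6 0.2 0. ] 0.9991894715859762 0.0
reel top plane [0.0035 0.0013 0.05  ]
```

View pics/s9.png

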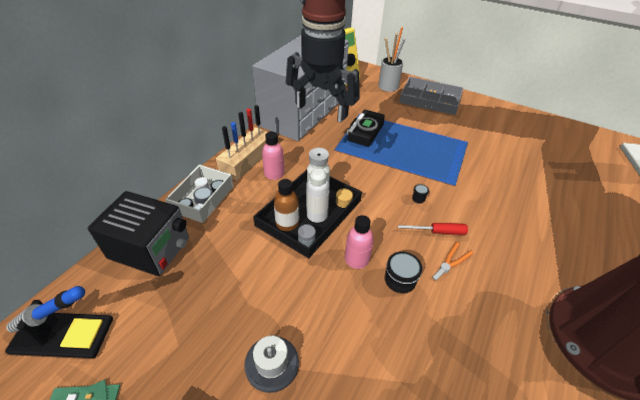

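The reel is flat on the foot (270,357), with its top at z = 50 mm. All three containers stand upright on their old spots, at (287,205), (318,195) and (318,160). The gripper is clear.

```bash
python3 -c "
from bench import *
print(job_done())"
```

```text
the job is handed in; nothing more can be done
None
```

The job is handed in at about 68 s of the 141 s allowed: the reel sits flat on the stand's foot, and the pump bottle, spray can and flux bottle stand upright in the tray within about 1 mm of where they were; I did not touch the camera, tin or jar.

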